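# Tare the counter scale and weigh a screwdriver

## Task

Weigh the screwdriver for a customer: set the empty white tray squarely in the middle of the scale's steel pan, its long side across the scale, and let go; then press the orange tare pad once and keep it pressed steadily with 6 to 15 N for about a second (more than 20 N spoils it), and only then lay the screwdriver lengthwise in the tray, flat on its floor, where it stays. Set things down without dropping them, do not press the blue pad or tare again under load, and leave the oil can, tape measure and bed knob where they stand.

Things in the scene. Friction and masses are not known exactly. Their poses are not given: they have to be found in the camera images.
- scale: Grey counter scale that stands fast on the table, 265 (x) x 210 (y) mm, with a steel pan behind and a sloped black key panel in front. Origin: under the middle of the scale at table height; z up, x from the panel (front, nearest the robot) to the pan (back), y along its width. The panel rises toward the pan at 20 degrees to level: its outward normal is (-0.342, 0, 0.940) in this frame. A dark display lies between the two pads.
- pan (a point): Centre of the upper face of the scale's flat steel pan, 175 (x) x 210 (y) mm, 65 mm above the table, 37.5 mm behind the scale's origin; axes as the scale's. The pan does not move.
- tare_pad: Orange tare pad, a flat membrane key 40 (up the slope) x 44 (across) mm, 4 mm proud of the panel; it lies on the left or on the right of the display, 66 mm from the middle (drawn anew each time). Origin: centre of its top face; axes as the scale's (not tilted), but the face slopes as the panel does. Height differs by up to 1.5 mm from case to case. It yields along the panel's inward normal from 2 N on by 4 N per mm and is on its stop after 2 mm (10 N); it springs back.
- units_pad: Blue units pad, same size and make as the tare pad, on the other side of the display; not to be pressed. Origin: centre of its top face; axes as the scale's.
- tray: Loose white plastic weighing tray, 116 (x) x 200 (y) mm, walls 26 mm high and 4 mm thick, floor 8 mm thick, about 0.15 kg. In the middle of its front (-x) long wall stands an upright green grip, 12 mm thick (x), 60 mm long (y), its centre 52 mm in front of the tray's middle, its top 52 mm above the tray's underside, meant to be pinched across x from above. Inside it measures 192 mm (y) by 100 mm (x, between grip and back wall). Origin: centre of the underside; z up.
- screwdriver: Loose screwdriver with a pale yellow translucent handle, 170 mm long along its y axis, about 0.1 kg, lying on the table. The handle, 28 mm thick, runs from y = 8 to its end at y = 85 mm, with its axis 14 mm above the table; the thin steel blade runs to y = -85 mm. Grip it across the handle at about y = 40 mm. Origin: halfway along it, at its underside as first laid.
- driver_mid (a point): Point halfway along the screwdriver, near its axis (13 mm above its underside); axes as the screwdriver's.
- oil_can: Red oil can with a thin spout, 70 mm wide, 150 mm high, bystander; origin: centre of the underside.
- tape_measure: Yellow tape measure, 66 x 76 x 34 mm, bystander; origin: centre of the underside.
- bed_knob: Round brown wooden bed knob, 58 mm wide, 61 mm high, bystander; origin: centre of the underside.

How it is judged:
By the outcome, as a careful person would: the job done as asked, in the order asked, and still so for the second after the job is handed in, with the robot touching nothing.
It also fails if it takes over 67 s, if anything falls off the work surface, if the arm or the gripper's body presses on something with over 40 N, if the wrist force passes 120 N, or if a joint passes its speed limit or range.

## Robot

A 6-joint arm with a two-finger parallel gripper is mounted at the origin on a cart in front of the work surface, level with it; the furniture and walls round the work are solid. World frame = base frame: x ahead of the robot, y to its left, z up, the work surface at z = 0. Lengths are in mm, angles in rad, forces in N, time in s.
With the tool pointing down it reaches from about 350 to 975 mm from the base axis. Payload 7.1 kg.
Tool frame: the origin (TCP) lies at the very end of the fingers, on their centre line; the grasp point (between the pads) lies 19 mm behind it; z points along the fingers, x is the direction in which the jaws open and shut, and the axes are right-handed (so a half turn about z gives the same grasp; the last joint's range is limited). The gripper opens to 88 mm and grips with 3 to 60 N. Pads are 20 mm wide; open, the fingers measure 115 mm over their backs; the gripper's body (75 mm by 178 mm) begins 61 mm behind the grasp point.
Start: joints at [-1.293, 0.423, 1.63, -0, 1.089, -0.019], TCP at [182.806, -597.651, 222.675] pointing down, gripper open.
Joint ranges: [-3, 3], [-0.9, 2.11], [0.09, 2.58], [-1.31, 4.45], [0.11, 2.69], [-2.54, 2.54]. Speed limits (rad/s): [2.39, 2.39, 3.01, 3.14, 3.14, 3.14].

## Interface

Orientations are given as a rotation vector (axis times angle).
In Python, from workcell import ctrl gives the robot as it stands. The module is installed in compiled form; this text tells all that it offers.
- The arm moves only by the tool move_arm, never from a script. Its argument "motion" is a list of rows, each a list of 2 entries, a list of its own where there are three numbers: the shift along the tool's x, y, z normalised to -1 to 1, where 1 is 150 mm, then the turn, a rotation vector about the tool's x, y, z normalised to -1 to 1, where 1 is 60 degrees. In form: [[[x, y, z], [rx, ry, rz]], ...]. A call has exactly 5 rows; each row is the pose to reach, as a shift and turn from the pose commanded when the call began, along the tool's axes at that moment; what a row does not reach only later rows make up. A row lasts 1/8 s, in which the tool goes at most 62.5 mm and 10.7 degrees, less where a joint would pass 70% of its speed; a pose out of reach is approached as far as the arm can. A call with a number of a shift or a turn outside -1 to 1 is refused whole. A call with a gripper value outside its range is refused whole. "gripper" is the opening, from 0 (shut) to 1 (fully open), set as the call begins (left out, the last holds). The fingers move at their own pace and stop on an object; the grip force is fixed at half the most. Time passes only in rows, so rows that repeat a pose let the fingers close, or fill a call up. It gives the time, the measured TCP pose, the force and the opening at its end, in the units of the state.
- ctrl.get_obs(): the state, without advancing time (a new reading comes with each control period).
- ctrl.get_image(name): name is "scene" or "top" or "wrist"; returns a dict with "pixels" (480x640x3 uint8, red, green, blue), "camera_matrix" (3x3 intrinsics, pixels), "D" ([k1, k2, p1, p2, k3] as OpenCV has them; the pictures are not rectified), "R" (3x3) and "t" (3): a world point X has camera coordinates R X + t; the wrist camera has in their place "mount" (4x4, takes a point from camera to tool coordinates, whose origin is the TCP and whose axes are the tool frame's). Camera axes: x right, y down, z forward; pixel columns grow to the right and rows downward; lengths in mm; the calibration is good to about 2 mm. A picture is of the moment at which its call begins: read the wrist's pose just before it. There is no depth.
- ctrl.close_job(): hands the job in, once; it reports no verdict.
Trained networks look in the newest picture that a camera, given by its name, has taken for a name from the list of things; names that differ only in an ending like _2 or _b are one class to them, and where a whole thing is asked for, a point or a joint stands for the part that bears it (a point fixed in the world has none). Each returns a list of dicts, best first, with "p" (0 to 1); they miss things now and then, are a little off and sometimes report something else, mostly with a low value. They report only what shows in the picture. A call takes as long as a camera call.
- ctrl.boxes_of(camera, name): "location" ([x, y, z] in mm, in world coordinates, good to about 4 mm: the middle of the surface that is visible of it).
- ctrl.regions_of(camera, name): "mask" (480x640 bool, what is visible of it).
- ctrl.pinpoint(camera, name): "location" ([x, y, z] in mm, in world coordinates, good to about 4 mm: a listed point, or the origin of a listed thing).
The state is a dict: "t": time; "qpos": joint angles; "qvel": joint speeds; "joint_torque": joint torques, N m; "ee_pos": TCP position; "orientation": TCP orientation; "ft_force": force on the tool from outside, world axes, zero at the start; "moment": the same for the moment, N m; "width": finger opening in mm.
Only numpy, scipy, OpenCV 4.12 (cv2) and the standard library are available. Lean on these libraries where they do the work, as an engineer would, in place of code of your own. Each camera call takes 0.05 s, during which the arm holds its last target.

## Working session

There is one attempt and no reset: what is moved stays moved. The work goes in short steps, Python scripts to look and compute and a tool call to move; the robot and the scene stay as the last step left them, time stands still between calls to the robot, and variables do not carry over. Pictures are saved under pics/ and viewed, and the job is handed in when it is done.

Besides the shell and the picture viewer there is one more tool, called after "Request:" as a command line: name --argument value ..., lists and objects as JSON in quotes. move_arm: Moves the arm, as the interface text tells. Its arguments: {"type":"object","properties":{"motion":{"type":"array","items":{"type":"array"}},"gripper":{"type":"number"}},"required":["motion"]}

```bash
mkdir -p pics
python3 - <<'E'
from workcell import ctrl
import cv2
print(ctrl.get_obs())
for c in ["scene","top","wrist"]:
    im=ctrl.get_image(c)
    cv2.imwrite(f"pics/{c}0.png",im["pixels"][:,:,::-1])
    if c!="wrist":print(c,im["camera_matrix"],im["R"],im["t"],im["D"])
    else: print(im["mount"])
for c in ["scene","top"]:
    for n in ["scale","pan","tare_pad","units_pad","tray","screwdriver","driver_mid","oil_can","tape_measure","bed_knob"]:
        print(c,n,[(round(d["p"],2),[round(float(v)) for v in d["location"]]) for d in ctrl.pinpoint(c,n)[:2]])
print(ctrl.get_obs()["t"])
E
```

```text
{'t': 0.0, 'qpos': array([-1.29303583e+00,  4.23780734e-01,  1.63068821e+00,  1.32021722e-05,
        1.08859972e+00, -1.89999404e-02]), 'qvel': array([-0.00066013,  0.00104873,  0.0007504 ,  0.00099972, -0.00129486,
       -0.00246123]), 'joint_torque': array([ 1.56622060e-03, -5.44619393e+01, -2.73663980e+01,  6.43969118e-02,
        2.26450141e-02, -1.01585624e-04]), 'ee_pos': array([ 182.64132224, -597.14009507,  221.93993062]), 'orientation': array([-2.52470436e+00,  1.86808853e+00,  1.82551661e-03]), 'ft_force': array([-0.44812618,  0.21033705,  0.19625069]), 'moment': array([ 0.02319177, -0.06587122,  0.03675991]), 'width': 87.92538488570267}
scene [[596.55146677   0.         317.04276588]
 [  0.         596.55146677 246.24246722]
 [  0.           0.           1.        ]] [[-0.81642942 -0.57725181 -0.01494483]
 [-0.36687131  0.53851886 -0.75855315]
 [ 0.44592425 -0.61382228 -0.65143976]] [512.65847673 274.68614443 998.33029256] [0.02937436 0.         0.         0.         0.        ]
top [[543.00702624   0.         320.74717085]
 [  0.         543.00702624 246.54196969]
 [  0
[... 644 characters left out ...]
[483, 22, 35])]
scene units_pad [(0.78, [475, -107, 37])]
scene tray [(0.88, [478, 173, 3])]
scene screwdriver [(0.7, [635, 358, 3])]
scene driver_mid [(0.89, [634, 358, 12])]
scene oil_can [(0.62, [633, -371, -2])]
scene tape_measure [(0.74, [715, 124, -1])]
scene bed_knob [(0.83, [733, 266, 2])]
top scale [(0.72, [574, -50, 0])]
top pan [(0.59, [612, -56, 64])]
top tare_pad [(0.81, [485, 22, 36])]
top units_pad [(0.57, [476, -110, 44])]
top tray [(0.89, [478, 166, 0]), (0.29, [483, 25, 38])]
top screwdriver [(0.79, [632, 355, -2])]
top driver_mid [(0.88, [639, 361, 14])]
top oil_can [(0.6, [627, -374, 4])]
top tape_measure [(0.71, [710, 125, -2])]
top bed_knob [(0.76, [732, 262, -1])]
1.15
```

View pics/top0.png

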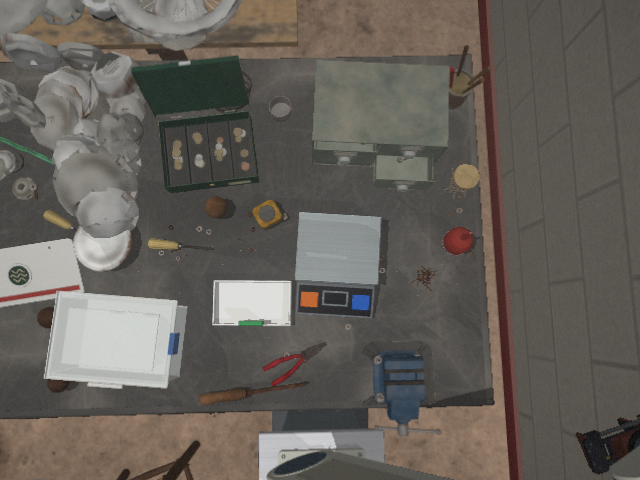

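View pics/scene0.png

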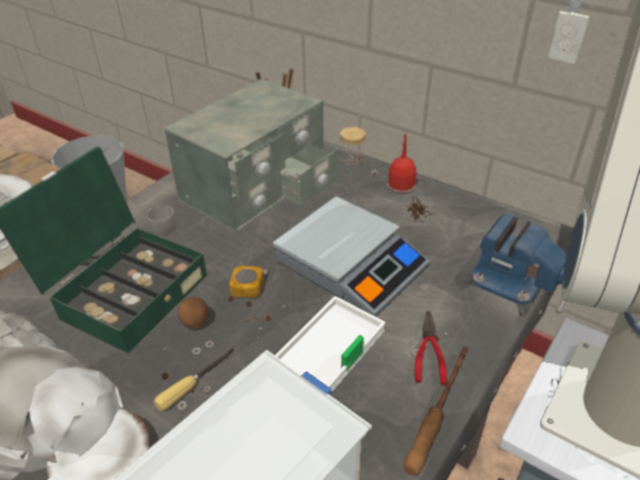

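The top view shows the tray at (252,303) with its green grip toward the robot at (250,323). The orange tare pad is left of the display at (309,299) and the blue pad is at (360,302). The screwdriver lies at (180,245), and a large white box stands near the tray at (115,340). Next I'll fit poses to the masks.

```bash
cat > h.py <<'E'
from workcell import ctrl
import numpy as np, cv2
from scipy.spatial.transform import Rotation as Ro
from scipy.optimize import minimize
def cam(name):
    o=ctrl.get_obs(); im=ctrl.get_image(name)
    if name=="wrist":
        T=np.eye(4);T[:3,:3]=Ro.from_rotvec(o["orientation"]).as_matrix();T[:3,3]=o["ee_pos"]
        W=np.linalg.inv(T@im["mount"]); R,t=W[:3,:3],W[:3,3]
    else: R,t=np.array(im["R"]),np.array(im["t"])
    return im["pixels"],np.array(im["camera_matrix"]),np.array(im["D"],float),R,t
def proj(c,P):
    return cv2.projectPoints(np.array(P,float).reshape(-1,3),cv2.Rodrigues(c[3])[0],c[4],c[1],c[2])[0].reshape(-1,2)
def unproj(c,uv,z):
    n=cv2.undistortPoints(np.array(uv,float).reshape(-1,1,2),c[1],c[2]).reshape(-1,2)
    d=np.c_[n,np.ones(len(n))]@c[3]; o=-c[3].T@c[4]
    return o+d*((z-o[2])/d[:,2])[:,None]
def box(x0,x1,y0,y1,z0,z1): return np.array([[x,y,z] for x in(x0,x1) for y in(y0,y1) for z in(z0,z1)],float)
TRAY=[box(-58,58,-100,100,0,26),box(-58,-46,-30,30,0,52)]
SC=[np.array([[-132.5,y,z] for y in(-105,105) for z in(0,)]+[[x,y,z] for x,z in((-132.5,22),(-50,58),(-50,65),(132.5,0),(125,65)) for y in(-105,105)],float)]
DR=[box(-14,14,8,85,0,28),box(-3,3,-85,8,11,17)]
def pose(P,p,z0=0):
    c,s=np.cos(p[2]),np.sin(p[2]); return P@np.array([[c,s,0],[-s,c,0],[0,0,1]])+[p[0],p[1],z0]
def sil(c,model,p,z0=0,S=4):
    m=np.zeros((480,640),np.uint8)
    for b in model:
        q=proj(c,pose(b,p,z0)); h=cv2.convexHull(np.round(q*16).astype(np.int32).reshape(-1,1,2))
        cv2.fillConvexPoly(m,h,1,cv2.LINE_8,4)
    return m>0
def fit(cams,masks,model,p0,z0=0):
    def f(v):
        p=[v[0],v[1],v[2]/100]; e=0
        for c,m in zip(cams,masks):
            s=sil(c,model,p,z0); e-=(s&m).sum()/max((s|m).sum(),1)
        return e
    best=None
    for dy in(-15,-5,5,15):
        r=minimize(f,[p0[0],p0[1],p0[2]*100+dy],method="Nelder-Mead",options=dict(initial_simplex=np.array([[0,0,0],[8,0,0],[0,8,0],[0,0,10]])+[p0[0],p0[1],p0[2]*100+dy]))
        if best is None or r.fun<best.fun: best=r
    return best.x[0],best.x[1],best.x[2]/100,best.fun
E
python3 - <<'E'
from h import *
C={n:cam(n) for n in("scene","top")}
M={}
for n in("tray","scale","screwdriver"):
  for c in C:
    r=ctrl.regions_of(c,n); print(c,n,[(x["p"],x["mask"].sum()) for x in r]); M[c,n]=r[0]["mask"]
m=M["top","screwdriver"]
P=unproj(C["top"],np.argwhere(m)[:,::-1],13)[:,:2]; mu=P.mean(0); u=np.linalg.svd(P-mu,full_matrices=False)[2][0]; pr=(P-mu)@u
print("drv axis",u,pr.min(),pr.max(), mu)
print("tray",fit([C["top"]],[M["top","tray"]],TRAY,[478,168,0]))
print("scale",fit([C["top"]],[M["top","scale"]],SC,[575,-50,-.04]))
print("scale2",fit([C["top"],C["scene"]],[M["top","scale"],M["scene","scale"]],SC,[575,-50,-.04]))
for y in(-1.6,-1.5,1.5,):
  a=fit([C["top"],C["scene"]],[M["top","screwdriver"],M["scene","screwdriver"]],DR,[635,357,y]);print("drv",a)
  print(fit([C["top"]],[M["top","screwdriver"]],DR,[635,357,y]))
out=C["top"][0][:,:,::-1].copy()
for n,k in(("tray",0),("scale",1),("screwdriver",2)):
  cs,_=cv2.findContours(M["top",n].astype(np.uint8),0,1); cv2.drawContours(out,cs,-1,(0,0,255),1)
cv2.imwrite("pics/m1.png",cv2.resize(out[190:340,140:400],None,fx=3,fy=3))
E
```

```text
scene tray [(0.78, np.int64(5397))]
top tray [(0.69, np.int64(3555))]
scene scale [(0.86, np.int64(9681))]
top scale [(0.6, np.int64(7720))]
scene screwdriver [(0.87, np.int64(785))]
top screwdriver [(0.84, np.int64(354))]
drv axis [0.10792219 0.99415934] -107.93266695764441 58.8159855292265 [638.17213198 386.68422127]
tray (np.float64(481.554565584713), np.float64(174.11204187934155), np.float64(-0.02780936859015761), np.float64(-0.9771852666300165))
scale (np.float64(575.0487087693976), np.float64(-49.11754125294716), np.float64(-0.06594046971757027), np.float64(-0.902233656882236))
scale2 (np.float64(575.2415823369205), np.float64(-49.82327768882087), np.float64(-0.07337741755131127), np.float64(-1.7396480721241945))
drv (np.float64(632.9660834484225), np.float64(359.0060377796495), np.float64(-0.09813410535155427), np.float64(-1.1560471610300962))
(np.float64(635.0429615723881), np.float64(357.07828324998513), np.float64(-0.10689597520508876), np.float64(-0.6579925650557621))
drv (np.float64(633.0769769483186), np.float64(355.97230748769016), np.float64(-0.10681920064177326), np.float64(-1.1609616625726051))
(np.float64(635.0429615723881), np.float64(357.07828324998513), np.float64(-0.10689597520508876), np.float64(-0.6579925650557621))
drv (np.float64(634.6912165508576), np.float64(364.53492942323015), np.float64(-0.11687793672249436), np.float64(-1.1519530117285588))
(np.float64(633.0655374022376), np.float64(353.25153138662415), np.float64(-0.0798202483008178), np.float64(-0.6375227686703097))
```

View pics/m1.png

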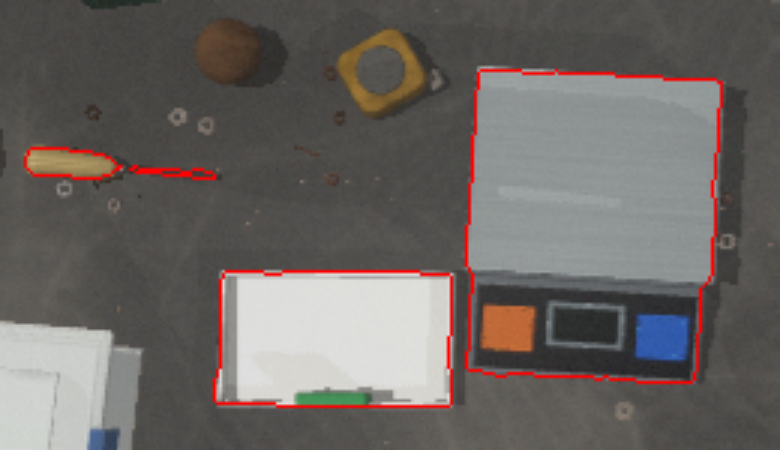

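```bash
cat >> h.py <<'E'
def plan(wps,start=None):
    """wps: (x,y,z,yaw[,tilt about scale y]) ; prints shift, turn normalised in tool axes"""
    o=ctrl.get_obs()
    p=np.array(o["ee_pos"]);R=Ro.from_rotvec(o["orientation"])
    for w in wps:
        q=np.array(w[:3],float)
        R2=Ro.from_euler("z",w[3])*Ro.from_euler("y",-(w[4] if len(w)>4 else 0))*Ro.from_matrix(np.diag([1.,-1,-1]))
        s=R.inv().apply(q-p)/150; r=(R.inv()*R2).as_rotvec()/(np.pi/3)
        print(np.round(s,3),np.round(r,3)); p,R=q,R2
def st():
    o=ctrl.get_obs();R=Ro.from_rotvec(o["orientation"]).as_matrix()
    print(round(o["t"],2),np.round(o["ee_pos"],1),"yaw",round(np.arctan2(R[1,0],R[0,0]),4),"z",np.round(R[:,2],3),"F",np.round(o["ft_force"],1),"w",round(o["width"],1))
E
python3 - <<'E'
from h import *
st()
plan([(330,-510,240,-1.0),(460,-375,260,-.7),(545,-215,260,-.4),(580,-80,260,-.066)])
E
```

```text
1.55 [ 182.8 -597.7  222.7] yaw -1.274 z [-0. -0. -1.] F [-0.8 -0.6 -0.4] w 87.8
[-0.272 -1.109 -0.115] [ 0.    -0.    -0.262]
[-0.289 -1.216 -0.133] [ 0.     0.    -0.286]
[-0.254 -1.181  0.   ] [ 0.     0.    -0.286]
[-0.136 -0.92   0.   ] [ 0.     0.    -0.319]
```

Request:
move_arm --motion '[[[-0.05,-0.2,-0.02],[0,0,-0.05]],[[-0.1,-0.4,-0.05],[0,0,-0.1]],[[-0.16,-0.6,-0.08],[0,0,-0.16]],[[-0.22,-0.8,-0.1],[0,0,-0.21]],[[-0.27,-1,-0.12],[0,0,-0.26]]]'

```text
t: 2.17
ee_pos: [315.2, -514.4, 240.9]
orientation: [2.757, -1.506, 0.0]
ft_force: [-0.1, 0.2, 0.5]
width: 87.8
```

Request:
move_arm --motion '[[[-0.06,-0.2,-0.02],[0,0,-0.06]],[[-0.12,-0.4,-0.05],[0,0,-0.12]],[[-0.18,-0.6,-0.08],[0,0,-0.18]],[[-0.24,-0.8,-0.1],[0,0,-0.24]],[[-0.29,-1,-0.13],[0,0,-0.29]]]'

```text
t: 2.8
ee_pos: [417.9, -396.7, 260.3]
orientation: [-2.953, 1.072, 0.0]
ft_force: [-0.1, -0.4, -0.5]
width: 87.7
```

Run:
```python
from h import *
st()
plan([(520,-255,260,-.4),(570,-110,260,-.066)])
```

```text
2.8 [ 417.9 -396.7  260.3] yaw -0.6962 z [-0.  0. -1.] F [-0.1 -0.4 -0.5] w 87.7
[-0.083 -1.161  0.002] [-0.     0.    -0.283]
[-0.069 -1.02   0.   ] [ 0.     0.    -0.319]
```

Request:
move_arm --motion '[[[-0.02,-0.2,0],[0,0,-0.06]],[[-0.04,-0.4,0],[0,0,-0.12]],[[-0.06,-0.6,0],[0,0,-0.18]],[[-0.08,-0.8,0],[0,0,-0.23]],[[-0.08,-1,0],[0,0,-0.28]]]'

```text
t: 3.42
ee_pos: [505.0, -274.1, 260.3]
orientation: [3.078, -0.629, 0.0]
ft_force: [0.3, -0.1, -0.6]
width: 87.9
```

Request:
move_arm --motion '[[[-0.02,-0.2,0],[0,0,-0.06]],[[-0.04,-0.4,0],[0,0,-0.12]],[[-0.06,-0.6,0],[0,0,-0.18]],[[-0.08,-0.8,0],[0,0,-0.25]],[[-0.08,-1,0],[0,0,-0.32]]]'

```text
t: 4.05
ee_pos: [552.8, -131.3, 260.3]
orientation: [3.14, -0.106, 0.0]
ft_force: [-0.3, 0.3, 0.0]
width: 87.6
```

Run:
```python
from h import *
st()
c=cam("wrist"); cv2.imwrite("pics/w1.png",c[0][:,:,::-1])
for n in["pan","tare_pad","units_pad","scale","tray"]:
    print(n,[(round(d["p"],2),[round(float(v)) for v in d["location"]]) for d in ctrl.pinpoint("wrist",n)[:2]])
```

```text
4.05 [ 552.8 -131.3  260.3] yaw -0.0672 z [ 0. -0. -1.] F [-0.3  0.3  0. ] w 87.6
pan [(0.86, [616, -57, 65])]
tare_pad [(0.63, [485, 29, 37])]
units_pad [(0.84, [477, -108, 41])]
scale [(0.66, [577, -53, 2])]
tray []
```

View pics/w1.png

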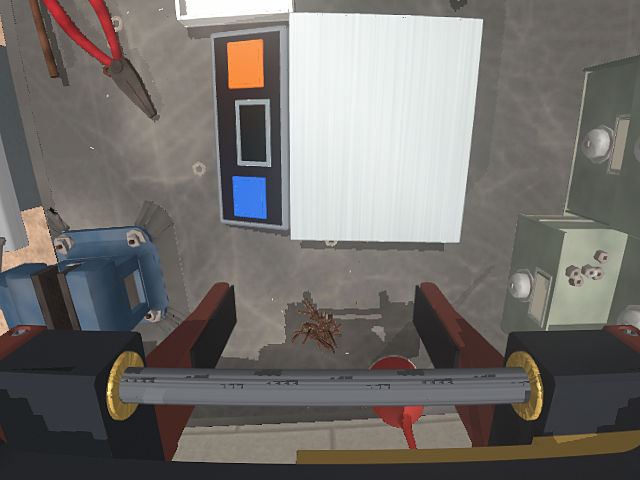

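The wrist picture shows the pan with corners near (291,13), (482,18), (462,242) and (291,240). The orange pad is at (245,64), the blue pad at (250,197), and the tray's edge is at top left. I'll turn these into metric positions.

Run:
```python
from h import *
def rect(c,pix,z,tag):
    P=unproj(c,pix,z)[:,:2].astype(np.float32); r=cv2.minAreaRect(P); print(tag,np.round(r[0],1),np.round(r[1],1),round(r[2],2)); return P
for n in("wrist","top"):
    c=cam(n); im=c[0].astype(int); hsv=cv2.cvtColor(c[0],cv2.COLOR_RGB2HSV)
    seeds={}
    for nm,lo,hi in(("orange",(5,150,120),(18,255,255)),("blue",(105,130,100),(125,255,255))):
        m=cv2.inRange(hsv,lo,hi); k,l,s,ce=cv2.connectedComponentsWithStats(m)
        for i in range(1,k):
            if s[i,4]>150 :
                xy=unproj(c,[ce[i]],38)[0]
                if abs(xy[0]-480)<40 and -150<xy[1]<60: print(n,nm,s[i],ce[i],np.round(xy,1)); rect(c,np.argwhere(l==i)[:,::-1],38,nm)
# pan via silhouette lines in wrist
c=cam("wrist"); g=cv2.cvtColor(c[0],cv2.COLOR_RGB2GRAY); m=(g>195).astype(np.uint8); m[:, :291]*=1
k,l,s,ce=cv2.connectedComponentsWithStats(m); i=l[130,380]; mm=(l==i); print(s[i])
e=[]
mm=cv2.morphologyEx(mm.astype(np.uint8),cv2.MORPH_OPEN,np.ones((7,7)))>0
rows=[np.where(mm[r])[0] for r in range(40,225)]
L=np.array([[a.min()-.5,r] for r,a in zip(range(40,225),rows)]);Rr=np.array([[a.max()+.5,r] for r,a in zip(range(40,225),rows)])
cols=[np.where(mm[:,x])[0] for x in range(305,450)]
T=np.array([[x,a.min()-.5] for x,a in zip(range(305,450),cols)]);B=np.array([[x,a.max()+.5] for x,a in zip(range(305,450),cols)])
def line(p):
    P=unproj(c,p,65)[:,:2].astype(np.float32); v=cv2.fitLine(P,cv2.DIST_HUBER,0,.01,.01).ravel(); return v
Ls={k:line(p) for k,p in dict(front=L,back=Rr,left=T,right=B).items()}
for k,v in Ls.items(): print(k,np.round(v,3),"ang",round(np.degrees(np.arctan2(v[1],v[0])),2))
def X(a,b):
    A=np.c_[a[:2],-b[:2]]; t=np.linalg.solve(A,b[2:]-a[2:]); return a[2:]+t[0]*a[:2]
cs=np.array([X(Ls[a],Ls[b]) for a in("front","back") for b in("left","right")]); print(cs,cs.mean(0))
```

```text
wrist orange [ 227   38   37   50 1687] [244.9235329  62.4570243] [484.3  23.8  38. ]
orange [484.   23.5] [44.9 35.3] 85.7
wrist blue [ 232  175   35   43 1374] [249.65866084 195.36535662] [ 473.  -107.1   38. ]
blue [ 472.8 -108.1] [45.  35.6] 85.43
top orange [300 292  18  15 247] [308.90688259 298.80161943] [486.8  24.3  38. ]
orange [486.4  25.3] [43.5 35.7] 88.69
[  174     0   309   241 42903]
front [ 8.20000e-02  9.97000e-01  5.23814e+02 -4.79660e+01] ang 85.31
back [ 8.60000e-02  9.96000e-01  6.97457e+02 -5.93910e+01] ang 85.09
left [ 9.97000e-01 -8.30000e-02  6.06519e+02  5.21850e+01] ang -4.77
right [ 9.96000e-01 -8.50000e-02  5.98044e+02 -1.56446e+02] ang -4.89
[[ 532.5411     58.356323]
 [ 515.4892   -149.37894 ]
 [ 706.3344     43.858234]
 [ 688.44617  -164.18536 ]] [610.70276  -52.837437]
```

Run:
```python
from h import *
st()
plan([(490,10,250,-.05),(430,140,230,-.03)])
```

```text
4.5 [ 552.3 -133.2  260.2] yaw -0.0712 z [-0. -0. -1.] F [0.3 0.4 0.3] w 87.5
[-0.482 -0.922  0.068] [ 0.    0.   -0.02]
[-0.443 -0.846  0.133] [ 0.     0.    -0.019]
```

Request:
move_arm --motion '[[[-0.1,-0.18,0],[0,0,0]],[[-0.2,-0.36,0.02],[0,0,-0.01]],[[-0.3,-0.54,0.04],[0,0,-0.01]],[[-0.4,-0.72,0.06],[0,0,-0.02]],[[-0.48,-0.92,0.07],[0,0,-0.02]]]'

```text
t: 5.12
ee_pos: [489.7, 10.5, 249.6]
orientation: [3.141, -0.079, -0.0]
ft_force: [0.4, -0.1, -1.1]
width: 87.8
```

Request:
move_arm --motion '[[[-0.1,-0.2,0.04],[0,0,0]],[[-0.2,-0.4,0.07],[0,0,-0.01]],[[-0.3,-0.6,0.1],[0,0,-0.01]],[[-0.44,-0.85,0.13],[0,0,-0.02]],[[-0.44,-0.85,0.13],[0,0,-0.02]]]'

```text
t: 5.75
ee_pos: [429.5, 142.0, 230.0]
orientation: [3.141, -0.04, -0.001]
ft_force: [0.7, 0.0, 0.4]
width: 87.9
```

Run:
```python
from h import *
st()
c=cam("wrist"); cv2.imwrite("pics/w2.png",c[0][:,:,::-1])
print([(round(d["p"],2),[round(float(v)) for v in d["location"]]) for d in ctrl.pinpoint("wrist","tray")[:2]])
r=ctrl.regions_of("wrist","tray");m=r[0]["mask"];print(r[0]["p"],m.sum())
print(fit([c],[m],TRAY,[481,173,-.03]))
hsv=cv2.cvtColor(c[0],cv2.COLOR_RGB2HSV); g=cv2.inRange(hsv,(50,120,60),(85,255,255)); k,l,s,ce=cv2.connectedComponentsWithStats(g)
i=1+np.argmax(s[1:,4]); print(s[i],ce[i])
P=unproj(c,np.argwhere(l==i)[:,::-1],52)[:,:2].astype(np.float32);print(cv2.minAreaRect(P))
st()
```

```text
5.75 [429.5 142.  230. ] yaw -0.0255 z [-0.001 -0.    -1.   ] F [0.7 0.  0.4] w 87.9
[(0.91, [477, 169, -1])]
0.66 22613
(np.float64(478.82588707451396), np.float64(171.34586969945138), np.float64(-0.026882849257660855), np.float64(-0.9846287829305465))
[316 158  12  63 680] [321.01911765 189.31470588]
((426.450927734375, 174.17918395996094), (58.16718673706055, 10.52394962310791), 88.12922668457031)
5.9 [431.2 140.4 230.4] yaw -0.0283 z [ 0.001 -0.    -1.   ] F [ 0.5  0.  -1. ] w 87.6
```

View pics/w2.png

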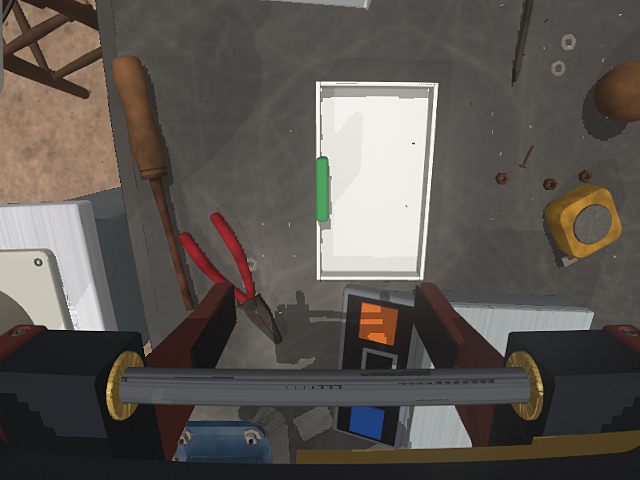

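Run:
```python
from h import *
plan([(427,173.5,100,-.028),(427,173.5,22,-.028)])
```

```text
[-0.035 -0.22   0.869] [ 0.    -0.001 -0.   ]
[0.   0.   0.52] [0. 0. 0.]
```

Request:
move_arm --motion '[[[-0.03,-0.1,0.15],[0,0,0]],[[-0.03,-0.22,0.35],[0,0,0]],[[-0.03,-0.22,0.6],[0,0,0]],[[-0.03,-0.22,0.8],[0,0,0]],[[-0.03,-0.22,0.87],[0,0,0]]]' --gripper 0.75

```text
t: 6.52
ee_pos: [426.9, 172.8, 98.3]
orientation: [3.14, -0.046, -0.004]
ft_force: [0.4, -0.2, -0.1]
width: 65.9
```

Run:
```python
from h import *
st();plan([(427,173.5,22,-.028)])
c=cam("wrist"); cv2.imwrite("pics/w3.png",c[0][:,:,::-1])
```

```text
6.53 [426.9 172.8  98.3] yaw -0.0296 z [-0.002 -0.001 -1.   ] F [ 0.4 -0.2 -0.1] w 65.9
[ 0.002 -0.005  0.509] [ 0.001  0.002 -0.002]
```

View pics/w3.png

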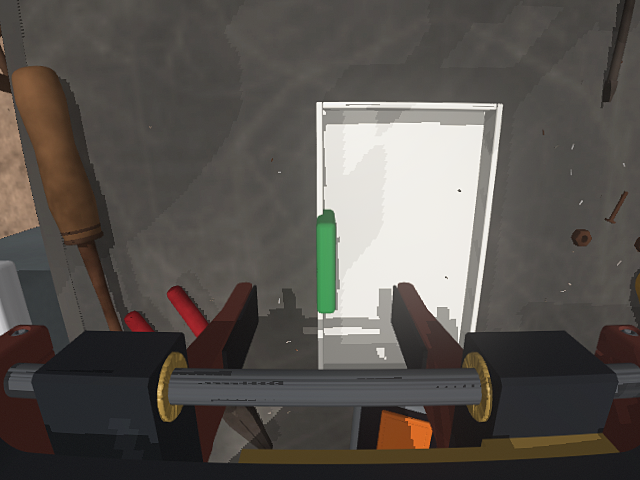

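The grip at (326,260) sits midway between the fingers (258 to 395), so the descent is clear.

Request:
move_arm --motion '[[[0,0,0.12],[0,0,0]],[[0,0,0.25],[0,0,0]],[[0,0,0.38],[0,0,0]],[[0,0,0.47],[0,0,0]],[[0,0,0.51],[0,0,0]]]'

```text
t: 7.2
ee_pos: [427.6, 173.9, 23.1]
orientation: [-3.141, 0.044, -0.001]
ft_force: [-0.0, 0.5, 1.0]
width: 65.5
```

Request:
move_arm --motion '[[[0,0,0],[0,0,0]],[[0,0,0],[0,0,0]],[[0,0,0],[0,0,0]],[[0,0,0],[0,0,0]],[[0,0,0],[0,0,0]]]' --gripper 0

```text
t: 7.82
ee_pos: [427.2, 174.1, 23.3]
orientation: [-3.141, 0.044, -0.0]
ft_force: [-0.3, -0.2, 0.4]
width: 19.5
```

Run:
```python
from h import *
st()
c=cam("wrist"); cv2.imwrite("pics/w4.png",c[0][:,:,::-1])
```

```text
7.83 [427.2 174.1  23.3] yaw -0.0278 z [ 0.  0. -1.] F [-0.3 -0.2  0.4] w 19.5
```

View pics/w4.png

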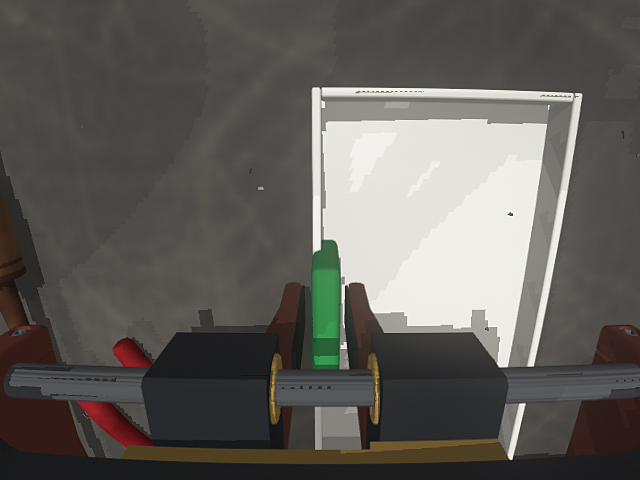

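The fingers are still closing on the grip, which stands centred between them at (325,300). I'll hold briefly, then lift slowly.

Request:
move_arm --motion '[[[0,0,0],[0,0,0]],[[0,0,0],[0,0,0]],[[0,0,0],[0,0,0]],[[0,0,-0.03],[0,0,0]],[[0,0,-0.08],[0,0,0]]]'

```text
t: 8.5
ee_pos: [426.7, 173.9, 35.3]
orientation: [3.141, -0.044, -0.002]
ft_force: [-0.2, -0.5, -1.7]
width: 12.2
```

Run:
```python
from h import *
st()
tc=np.array([610.7,-52.8]); yaw=-.084
g=tc+np.array([np.cos(yaw),np.sin(yaw)])*(-51.8); print(g)
plan([(427,174,150,-.028),(490,40,150,-.05),(g[0],g[1],135,yaw)])
```

```text
8.5 [426.7 173.9  35.3] yaw -0.0279 z [-0.001 -0.    -1.   ] F [-0.2 -0.5 -1.7] w 12.2
[559.08264297 -48.45391521]
[ 0.001 -0.001 -0.765] [0.    0.001 0.   ]
[0.445 0.881 0.   ] [0.    0.    0.021]
[0.489 0.566 0.1  ] [0.    0.    0.032]
```

Request:
move_arm --motion '[[[0,0,-0.12],[0,0,0]],[[0,0,-0.28],[0,0,0]],[[0,0,-0.48],[0,0,0]],[[0,0,-0.66],[0,0,0]],[[0,0,-0.76],[0,0,0]]]'

```text
t: 9.12
ee_pos: [427.4, 174.1, 150.8]
orientation: [-3.141, 0.044, -0.003]
ft_force: [0.5, 0.2, -1.1]
width: 11.6
```

Run:
```python
from h import *
st()
c=cam("wrist"); cv2.imwrite("pics/w5.png",c[0][:,:,::-1])
o=ctrl.get_obs();m=ctrl.regions_of("wrist","tray")[0]["mask"]
cs=ctrl.get_obs()["ee_pos"][2]-23.3
print(m.sum(),fit([c],[m],TRAY,[478,173,-.03],cs))
t=cam("top");mt=ctrl.regions_of("top","tray")[0]["mask"];print(mt.sum(),fit([t],[mt],TRAY,[478,173,-.03],cs))
s=cam("scene");cv2.imwrite("pics/s5.png",s[0][:,:,::-1])
```

```text
9.12 [427.4 174.1 150.8] yaw -0.0278 z [ 0.002  0.001 -1.   ] F [ 0.5  0.2 -1.1] w 11.6
66894 (np.float64(478.56851771635), np.float64(172.251088622411), np.float64(-0.029359695116380802), np.float64(-0.7402037793437767))
2393 (np.float64(482.2606525226885), np.float64(172.85137504334602), np.float64(-0.0224810001580802), np.float64(-0.5500575373993095))
```

View pics/w5.png

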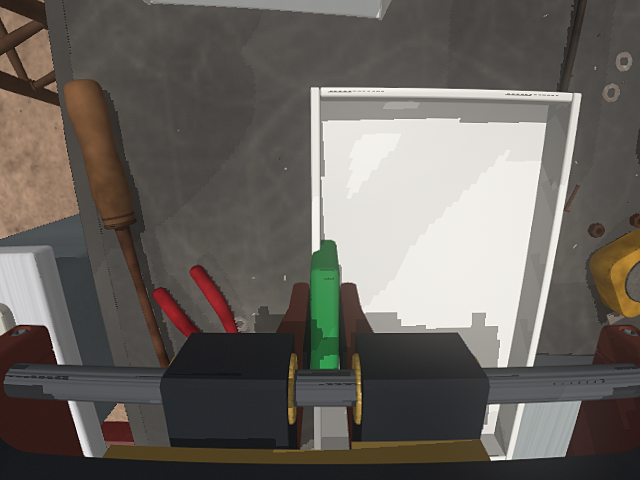

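View pics/s5.png

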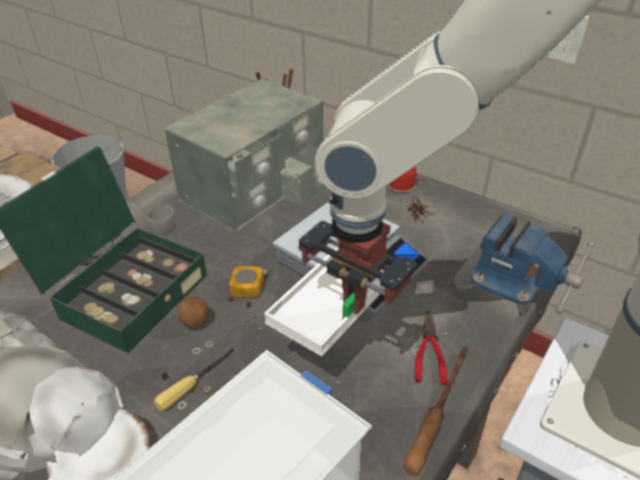

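The tray hangs level: its far rim runs from (312,88) to (580,94), the same as before the lift. Next I'll carry it over the pan.

Request:
move_arm --motion '[[[0.08,0.14,0],[0,0,0]],[[0.18,0.34,0],[0,0,0]],[[0.28,0.54,0],[0,0,0.01]],[[0.38,0.74,0],[0,0,0.02]],[[0.44,0.88,0],[0,0,0.02]]]'

```text
t: 10.0
ee_pos: [489.2, 38.9, 147.8]
orientation: [3.14, -0.078, -0.004]
ft_force: [-0.2, -0.5, -0.7]
width: 11.8
```

Run:
```python
from h import *
st();plan([(559.1,-48,125,-.084)])
```

```text
10.0 [489.2  38.9 147.8] yaw -0.0497 z [-0.002 -0.    -1.   ] F [-0.2 -0.5 -0.7] w 11.8
[0.495 0.555 0.151] [0.    0.002 0.033]
```

Request:
move_arm --motion '[[[0.1,0.12,0.03],[0,0,0]],[[0.24,0.28,0.07],[0,0,0.01]],[[0.38,0.44,0.11],[0,0,0.02]],[[0.48,0.54,0.15],[0,0,0.03]],[[0.495,0.555,0.15],[0,0,0.033]]]'

```text
t: 10.62
ee_pos: [559.3, -47.2, 125.3]
orientation: [-3.139, 0.133, 0.003]
ft_force: [0.2, 0.8, -1.6]
width: 11.5
```

Run:
```python
from h import *
st();plan([(559.1,-48,94,-.084),(559.1,-48,88.5,-.084)])
c=cam("wrist"); cv2.imwrite("pics/w6.png",c[0][:,:,::-1])
for i in range(2): st()
```

```text
10.62 [559.3 -47.2 125.3] yaw -0.0849 z [-0.002  0.    -1.   ] F [ 0.2  0.8 -1.6] w 11.5
[-0.001  0.006  0.209] [-0.     0.002 -0.001]
[0.    0.    0.037] [0. 0. 0.]
10.68 [559.2 -46.8 125.7] yaw -0.0843 z [-0.002  0.    -1.   ] F [ 0.5 -1.3 -0.8] w 11.9
10.68 [559.2 -46.8 125.7] yaw -0.0843 z [-0.002  0.    -1.   ] F [ 0.5 -1.3 -0.8] w 11.9
```

View pics/w6.png

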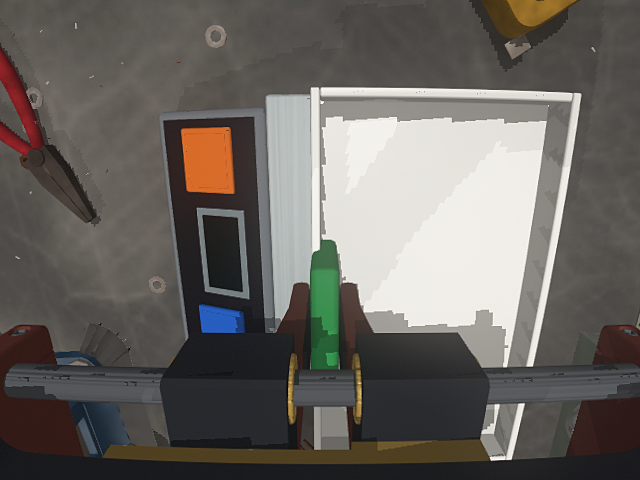

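The tray is over the pan, with its left edge parallel to the pan edge at x≈268–312. Lowering it now.

Request:
move_arm --motion '[[[0,0.006,0.05],[0,0,0]],[[0,0.006,0.11],[0,0,0]],[[0,0.006,0.17],[0,0,0]],[[0,0.006,0.2],[0,0,0]],[[0,0.006,0.21],[0,0,0]]]'

```text
t: 11.3
ee_pos: [559.2, -47.3, 94.7]
orientation: [-3.139, 0.131, 0.001]
ft_force: [-0.6, -0.4, -1.1]
width: 11.6
```

Run:
```python
from h import *
st();plan([(559.1,-48,88.5,-.084)])
```

```text
11.3 [559.2 -47.3  94.7] yaw -0.0832 z [-0.001  0.    -1.   ] F [-0.6 -0.4 -1.1] w 11.6
[-0.     0.005  0.042] [0.    0.001 0.001]
```

Request:
move_arm --motion '[[[0,0.003,0.01],[0,0,0]],[[0,0.003,0.02],[0,0,0]],[[0,0.003,0.027],[0,0,0]],[[0,0.003,0.033],[0,0,0]],[[0,0.003,0.037],[0,0,0]]]'

```text
t: 11.92
ee_pos: [559.4, -47.9, 89.6]
orientation: [-3.139, 0.131, -0.0]
ft_force: [-0.2, -0.4, -1.1]
width: 11.8
```

Request:
move_arm --motion '[[[0,0,0.003],[0,0,0]],[[0,0,0.006],[0,0,0]],[[0,0,0.009],[0,0,0]],[[0,0,0.012],[0,0,0]],[[0,0,0.012],[0,0,0]]]'

```text
t: 12.55
ee_pos: [559.4, -47.9, 88.2]
orientation: [3.139, -0.131, 0.0]
ft_force: [-2.9, 0.8, 5.5]
width: 11.8
```

Contact is at about 5 N, so I'll open the fingers.

Request:
move_arm --motion '[[[0,0,0],[0,0,0]],[[0,0,0],[0,0,0]],[[0,0,0],[0,0,0]],[[0,0,0],[0,0,0]],[[0,0,0],[0,0,0]]]' --gripper 0.5

```text
t: 13.18
ee_pos: [559.4, -47.9, 87.8]
orientation: [3.139, -0.131, -0.0]
ft_force: [-0.1, -0.4, -0.4]
width: 43.5
```

Request:
move_arm --motion '[[[0,0,-0.08],[0,0,0]],[[0,0,-0.25],[0,0,0]],[[0,0,-0.5],[0,0,0]],[[0,0,-0.75],[0,0,0]],[[0,0,-0.85],[0,0,0]]]'

```text
t: 13.8
ee_pos: [560.6, -48.0, 218.2]
orientation: [3.139, -0.131, 0.007]
ft_force: [-0.2, 0.5, 0.6]
width: 43.7
```

Run:
```python
from h import *
st()
c=cam("wrist"); cv2.imwrite("pics/w7.png",c[0][:,:,::-1])
m=ctrl.regions_of("wrist","tray")[0]["mask"]
print(m.sum(),fit([c],[m],TRAY,[611,-53,-.084],65))
s=cam("scene");cv2.imwrite("pics/s7.png",s[0][:,:,::-1])
# pan pads plan
print(ctrl.pinpoint("scene","tare_pad")[:1])
```

```text
13.8 [560.6 -48.  218.2] yaw -0.0833 z [ 0.004 -0.    -1.   ] F [-0.2  0.5  0.6] w 43.7
30501 (np.float64(610.136923281063), np.float64(-52.71128439509486), np.float64(-0.08181302823294571), np.float64(-0.9228594875535698))
[{'location': [481.4, 21.4, 33.2], 'p': 0.54}]
```

View pics/w7.png

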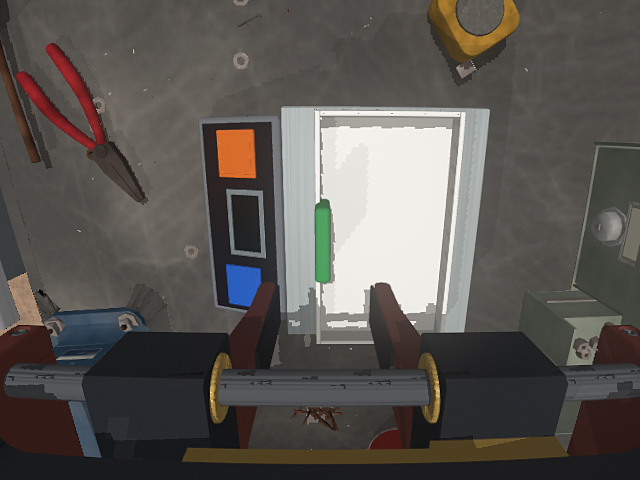

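View pics/s7.png

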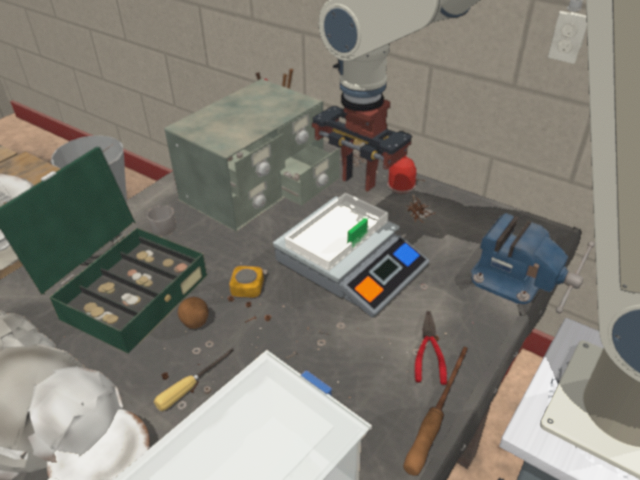

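The tray sits squarely on the pan (fit (610.1, -52.7), yaw -0.082, against pan (610.7, -52.8), -0.084). Now I'll move to the tare pad with the fingers shut and the tool tilted to the panel normal.

Run:
```python
from h import *
c=cam("wrist"); hsv=cv2.cvtColor(c[0],cv2.COLOR_RGB2HSV); m=cv2.inRange(hsv,(5,150,120),(18,255,255)); m[:,300:]=0
k,l,s,ce=cv2.connectedComponentsWithStats(m);i=1+np.argmax(s[1:,4]);print(s[i],ce[i],[np.round(unproj(c,[ce[i]],z)[0],1) for z in(32,38,44)])
st()
n=Ro.from_euler("z",-.084).apply([-.342,0,.94]);pad=np.array([484.3,23.8,38])
a=pad+60*n;b=pad+12*n
print(a,b);plan([(510,-20,160,-.084,.17),(*a,-.084,.349),(*b,-.084,.349)])
```

```text
[ 218  129   40   50 1832] [238.19868996 153.24017467] [array([483. ,  24.4,  32. ]), array([484.4,  24.5,  38. ]), array([485.9,  24.6,  44. ])]
14.05 [558.5 -47.8 214. ] yaw -0.0834 z [-0.002  0.    -1.   ] F [-0.7 -0.6 -0.5] w 43.8
[463.852352    25.52165367  94.4       ] [480.2104704   24.14433073  49.28      ]
[-0.337 -0.158  0.361] [-0.     0.164  0.001]
[-0.401 -0.277  0.375] [ 0.     0.171 -0.   ]
[-0.    0.    0.32] [0. 0. 0.]
```

Request:
move_arm --motion '[[[-0.07,-0.03,0.06],[0,0.03,0]],[[-0.15,-0.07,0.14],[0,0.07,0]],[[-0.23,-0.11,0.23],[0,0.11,0]],[[-0.3,-0.14,0.31],[0,0.15,0]],[[-0.34,-0.16,0.36],[0,0.164,0]]]' --gripper 0

```text
t: 14.68
ee_pos: [508.1, -19.4, 159.0]
orientation: [3.121, -0.13, 0.263]
ft_force: [0.8, 0.3, 0.3]
width: 0.6
```

Request:
move_arm --motion '[[[-0.09,-0.06,0.07],[0,0.03,0]],[[-0.18,-0.12,0.16],[0,0.07,0]],[[-0.28,-0.19,0.25],[0,0.12,0]],[[-0.37,-0.25,0.33],[0,0.16,0]],[[-0.4,-0.275,0.37],[0,0.171,0]]]'

```text
t: 15.3
ee_pos: [461.3, 25.9, 94.0]
orientation: [3.078, -0.127, 0.538]
ft_force: [0.5, -1.5, -0.5]
width: 0.6
```

Run:
```python
from h import *
st()
n=Ro.from_euler("z",-.084).apply([-.342,0,.94]);pad=np.array([484.3,24,38])
plan([(*(pad+12*n),-.084,.349),(*(pad+6*n),-.084,.349)])
c=cam("wrist"); cv2.imwrite("pics/w8.png",c[0][:,:,::-1])
c=cam("scene"); cv2.imwrite("pics/s8.png",c[0][150:350,200:480,::-1].repeat(2,0).repeat(2,1))
```

```text
15.3 [461.3  25.9  94. ] yaw -0.0824 z [ 0.338 -0.028 -0.941] F [ 0.5 -1.5 -0.5] w 0.6
[0.017 0.    0.324] [-0.     0.003  0.001]
[-0.   -0.    0.04] [0. 0. 0.]
```

View pics/w8.png

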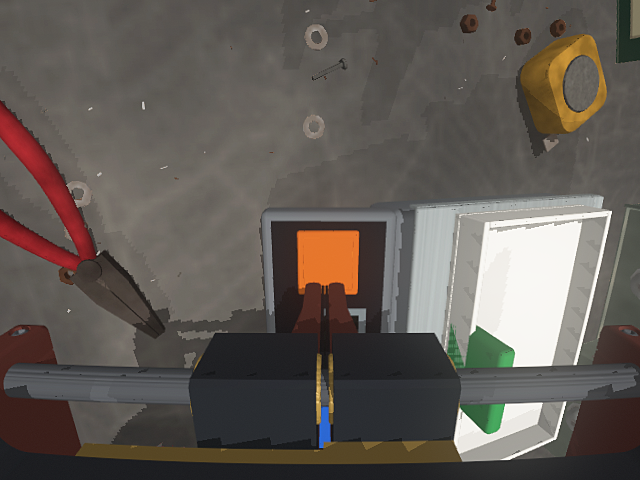

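View pics/s8.png

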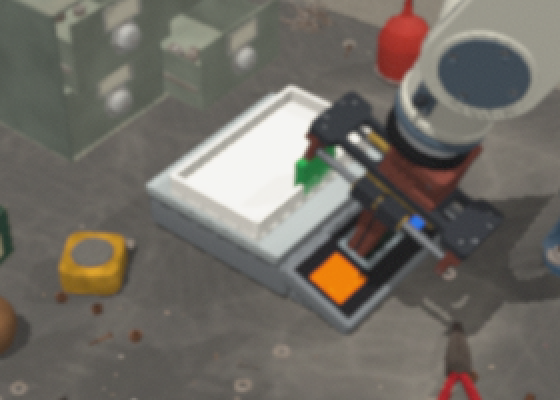

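The shut fingertips at (325,285) are aimed at the orange pad (298–358, 231–294), and the gripper body clears the tray grip. Approaching along the panel normal.

Request:
move_arm --motion '[[[0.01,0,0.07],[0,0,0]],[[0.017,0,0.15],[0,0.003,0]],[[0.017,0,0.23],[0,0.003,0]],[[0.017,0,0.3],[0,0.003,0]],[[0.017,0,0.32],[0,0.003,0]]]'

```text
t: 16.02
ee_pos: [485.9, 24.7, 55.5]
orientation: [3.074, -0.13, 0.539]
ft_force: [-0.9, -0.1, -0.3]
width: 0.2
```

Run:
```python
from h import *
st()
n=Ro.from_euler("z",-.084).apply([-.342,0,.94]);pad=np.array([484.3,24,38])
plan([(*(pad+6*n),-.084,.349)])
c=cam("wrist"); cv2.imwrite("pics/w9.png",c[0][:,:,::-1])
c=cam("scene"); cv2.imwrite("pics/s9.png",cv2.resize(c[0][200:330,300:450,::-1],None,fx=4,fy=4))
```

```text
16.02 [485.9  24.7  55.5] yaw -0.0838 z [ 0.339 -0.032 -0.94 ] F [-0.9 -0.1 -0.3] w 0.2
[-0.05   0.005  0.066] [0.004 0.001 0.   ]
```

View pics/w9.png

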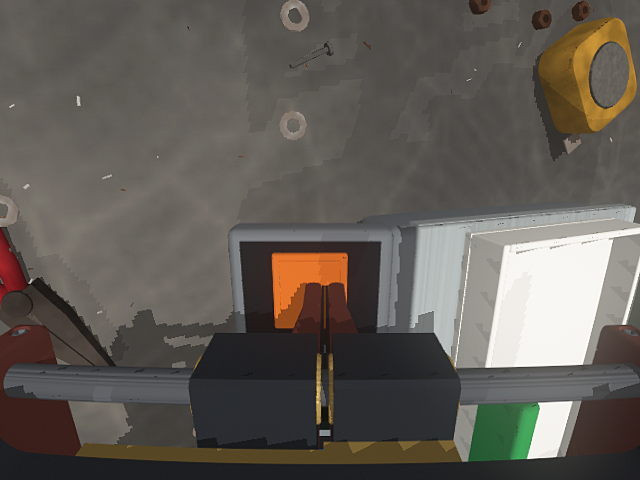

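View pics/s9.png

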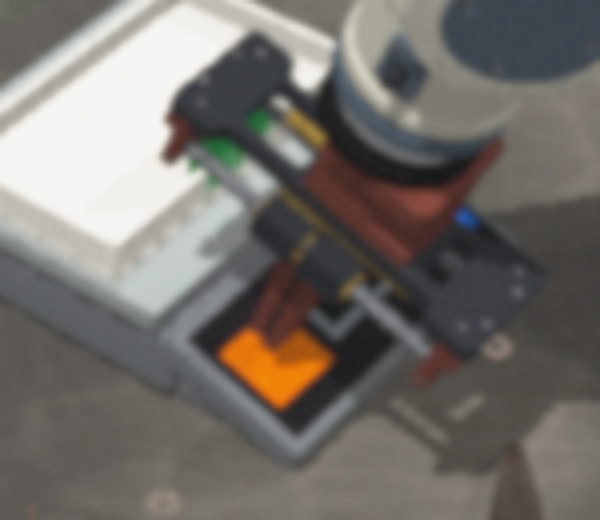

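The fingertips are a little upslope (325 against pad middle 310), which agrees with the computed -7.5 mm shift. Correcting and closing in.

Request:
move_arm --motion '[[[-0.02,0.002,0],[0,0,0]],[[-0.04,0.005,0.01],[0,0,0]],[[-0.05,0.005,0.03],[0,0,0]],[[-0.05,0.005,0.045],[0,0,0]],[[-0.05,0.005,0.06],[0,0,0]]]'

```text
t: 16.75
ee_pos: [483.6, 26.0, 50.2]
orientation: [3.071, -0.131, 0.527]
ft_force: [-0.5, 0.2, -0.5]
width: 0.6
```

Run:
```python
from h import *
st()
n=Ro.from_euler("z",-.084).apply([-.342,0,.94]);pad=np.array([484.3,24,38])
plan([(*(pad),-.084,.349)])
c=cam("wrist"); cv2.imwrite("pics/w10.png",c[0][200:350,200:460,::-1].repeat(3,0).repeat(3,1))
```

```text
16.75 [483.6  26.   50.2] yaw -0.0834 z [ 0.332 -0.037 -0.943] F [-0.5  0.2 -0.5] w 0.6
[-0.022  0.012  0.078] [0.009 0.009 0.001]
```

View pics/w10.png

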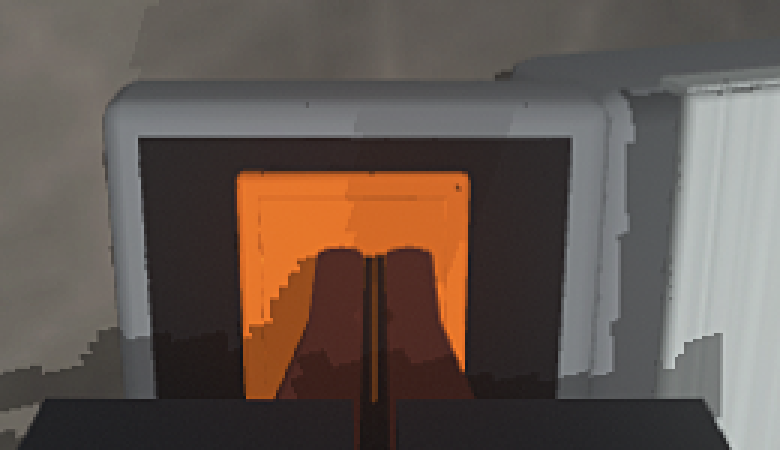

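Request:
move_arm --motion '[[[0,0,0],[0,0,0]],[[0,0,0],[0,0,0]],[[0,0,0],[0,0,0]],[[0,0,0],[0,0,0]],[[0,0,0],[0,0,0]]]'

```text
t: 17.42
ee_pos: [483.4, 26.0, 50.2]
orientation: [3.071, -0.131, 0.526]
ft_force: [-0.8, -0.9, 0.1]
width: 0.4
```

Run:
```python
from h import *
st()
pad=np.array([484.3,24,38])
plan([(*(pad),-.084,.349)])
```

```text
17.43 [483.4  26.   50.2] yaw -0.0834 z [ 0.331 -0.037 -0.943] F [-0.8 -0.9  0.1] w 0.4
[-0.02   0.012  0.079] [0.009 0.009 0.001]
```

Run:
```python
from h import *
o=ctrl.get_obs();print(np.round(o["qpos"],3))
```

```text
[ 0.067  0.465  2.25  -0.576  0.108  0.715]
```

Joint 5 has hit its limit (0.108), so the full 20° tilt is out of reach here. I'll use an 11.5° tilt and press along the panel normal, aiming slightly downslope so the fingertip edge lands near the pad's middle.

```bash
cat >> h.py <<'E'
Rs=Ro.from_euler("z",-.084); N=Rs.apply([-.342,0,.94]); S=Rs.apply([.94,0,.342]); PAD=np.array([484.3,24.2,38])
def padrel():
    d=ctrl.get_obs()["ee_pos"]-PAD; y=Rs.apply([0,1,0]); print("n,s,y",np.round([d@N,d@S,d@y],2)," F.n",round(ctrl.get_obs()["ft_force"]@N,2))
E
python3 - <<'E'
from h import *
padrel()
plan([(*(PAD-4*S+12*N),-.084,.2),(*(PAD-4*S+2*N),-.084,.2)])
E
```

```text
n,s,y [11.85  3.18  1.68]  F.n 0.34
[-0.048  0.011 -0.001] [ 0.009 -0.134 -0.   ]
[ 0.01  -0.     0.066] [0. 0. 0.]
```

Request:
move_arm --motion '[[[-0.01,0,-0.03],[0,-0.02,0]],[[-0.02,0,-0.04],[0,-0.05,0]],[[-0.03,0.01,-0.04],[0,-0.09,0]],[[-0.045,0.011,-0.04],[0.009,-0.13,0]],[[-0.048,0.011,-0.04],[0.009,-0.134,0]]]'

```text
t: 18.05
ee_pos: [475.1, 25.0, 53.7]
orientation: [3.115, -0.132, 0.313]
ft_force: [-0.6, -0.2, 0.3]
width: 0.1
```

Run:
```python
from h import *
st();padrel();print(np.round(ctrl.get_obs()["qpos"],3))
plan([(*(PAD-4*S+5*N),-.084,.2)])
```

```text
18.05 [475.1  25.   53.7] yaw -0.0847 z [ 0.198 -0.016 -0.98 ] F [-0.6 -0.2  0.3] w 0.1
n,s,y [17.87 -3.28 -0.  ]  F.n 0.43
[ 0.044  0.454  2.181 -0.082  0.309  0.204]
[0.008 0.    0.085] [-0.    -0.    -0.001]
```

Request:
move_arm --motion '[[[0,0,0.025],[0,0,0]],[[0.003,0,0.05],[0,0,0]],[[0.008,0,0.07],[0,0,0]],[[0.008,0,0.08],[0,0,0]],[[0.008,0,0.085],[0,0,0]]]'

```text
t: 18.68
ee_pos: [478.1, 24.8, 41.1]
orientation: [3.115, -0.131, 0.312]
ft_force: [0.1, 0.1, -0.6]
width: 0.2
```

Run:
```python
from h import *
st();padrel()
c=cam("wrist"); cv2.imwrite("pics/w11.png",c[0][200:350,200:460,::-1].repeat(3,0).repeat(3,1))
plan([(*(ctrl.get_obs()["ee_pos"]-1*N),-.084,.2)])
```

```text
18.68 [478.1  24.8  41.1] yaw -0.084 z [ 0.197 -0.016 -0.98 ] F [ 0.1  0.1 -0.6] w 0.2
n,s,y [ 4.99 -4.78  0.12]  F.n -0.64
[0.001 0.    0.007] [-0.     0.001 -0.   ]
```

View pics/w11.png

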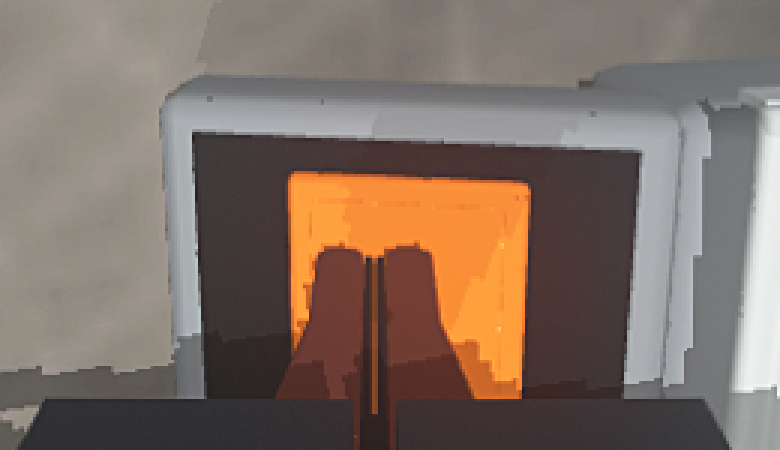

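Both fingertips lie within the pad. I'll press in small steps along the panel normal.

Request:
move_arm --motion '[[[0,0,0.003],[0,0,0]],[[0.001,0,0.006],[0,0,0]],[[0.001,0,0.009],[0,0,0]],[[0.002,0,0.011],[0,0,0]],[[0.002,0,0.013],[0,0,0]]]'

```text
t: 19.35
ee_pos: [478.9, 24.8, 39.4]
orientation: [3.115, -0.131, 0.312]
ft_force: [-0.2, 0.1, -0.4]
width: 0.5
```

Request:
move_arm --motion '[[[0,0,0.003],[0,0,0]],[[0.001,0,0.006],[0,0,0]],[[0.001,0,0.008],[0,0,0]],[[0.001,0,0.01],[0,0,0]],[[0.001,0,0.01],[0,0,0]]]'

```text
t: 19.98
ee_pos: [479.3, 24.7, 37.9]
orientation: [3.115, -0.131, 0.312]
ft_force: [-0.3, -0.5, 0.2]
width: 0.3
```

Request:
move_arm --motion '[[[0,0,0.003],[0,0,0]],[[0.001,0,0.005],[0,0,0]],[[0.001,0,0.007],[0,0,0]],[[0.001,0,0.007],[0,0,0]],[[0.001,0,0.007],[0,0,0]]]'

```text
t: 20.6
ee_pos: [479.7, 24.7, 36.9]
orientation: [3.115, -0.131, 0.312]
ft_force: [-0.2, -0.1, -0.0]
width: 0.5
```

Request:
move_arm --motion '[[[0,0,0.003],[0,0,0]],[[0.001,0,0.005],[0,0,0]],[[0.001,0,0.007],[0,0,0]],[[0.001,0,0.007],[0,0,0]],[[0.001,0,0.007],[0,0,0]]]'

```text
t: 21.22
ee_pos: [480.0, 24.7, 36.0]
orientation: [3.115, -0.131, 0.312]
ft_force: [-0.0, 0.2, 2.1]
width: 0.5
```

Request:
move_arm --motion '[[[0,0,0.002],[0,0,0]],[[0,0,0.003],[0,0,0]],[[0.001,0,0.005],[0,0,0]],[[0.001,0,0.005],[0,0,0]],[[0.001,0,0.005],[0,0,0]]]'

```text
t: 21.85
ee_pos: [480.3, 24.6, 35.3]
orientation: [3.115, -0.131, 0.312]
ft_force: [-2.1, 0.6, 5.1]
width: 0.4
```

Request:
move_arm --motion '[[[0.001,0,0.005],[0,0,0]],[[0.001,0,0.006],[0,0,0]],[[0.001,0,0.006],[0,0,0]],[[0.001,0,0.006],[0,0,0]],[[0.001,0,0.006],[0,0,0]]]'

```text
t: 22.48
ee_pos: [480.5, 24.6, 34.5]
orientation: [3.115, -0.131, 0.312]
ft_force: [-3.6, -0.4, 8.3]
width: 0.5
```

Run:
```python
from h import *
st();padrel()
```

```text
22.48 [480.5  24.6  34.5] yaw -0.084 z [ 0.197 -0.016 -0.98 ] F [-3.6 -0.4  8.3] w 0.5
n,s,y [-1.96 -4.8   0.13]  F.n 9.0
```

9 N, which is right in the window. I'll hold for about 1.25 s in total.

Request:
move_arm --motion '[[[0,0,0],[0,0,0]],[[0,0,0],[0,0,0]],[[0,0,0],[0,0,0]],[[0,0,0],[0,0,0]],[[0,0,0],[0,0,0]]]'

```text
t: 23.1
ee_pos: [480.5, 24.6, 34.5]
orientation: [3.115, -0.131, 0.312]
ft_force: [-3.2, -0.5, 7.1]
width: 0.5
```

Request:
move_arm --motion '[[[0,0,0],[0,0,0]],[[0,0,0],[0,0,0]],[[0,0,0],[0,0,0]],[[0,0,0],[0,0,0]],[[-0.005,0,-0.03],[0,0,0]]]'

```text
t: 23.72
ee_pos: [479.1, 24.7, 38.6]
orientation: [3.115, -0.131, 0.312]
ft_force: [-0.6, 0.1, 0.4]
width: 0.9
```

Run:
```python
from h import *
st();padrel()
c=cam("scene"); cv2.imwrite("pics/s12.png",cv2.resize(c[0][200:330,300:450,::-1],None,fx=4,fy=4))
# screwdriver masks again, and driver plan
plan([(460,27,130,-.084,.1),(480,130,200,-.08),(600,250,230,-.1),(645,330,230,-.1)])
```

```text
23.73 [479.1  24.7  38.6] yaw -0.0841 z [ 0.198 -0.016 -0.98 ] F [-0.6  0.1  0.4] w 0.9
n,s,y [ 2.32 -4.76  0.1 ]  F.n 0.58
[-0.005 -0.004 -0.62 ] [-0.    -0.095 -0.   ]
[ 0.121 -0.695 -0.457] [ 0.    -0.095 -0.004]
[ 0.734 -0.861 -0.2  ] [0.    0.    0.019]
[ 0.245 -0.561  0.   ] [0. 0. 0.]
```

View pics/s12.png

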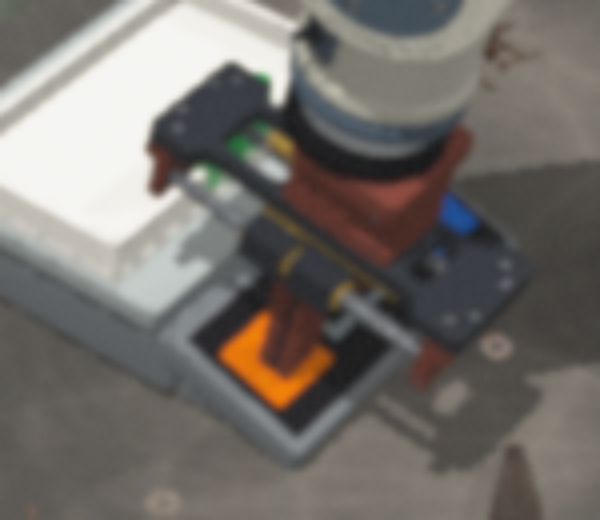

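The pad was held at about 8 to 9 N for roughly 1.5 s and released cleanly, with the fingertip inside the orange area throughout. Next is the screwdriver.

Request:
move_arm --motion '[[[0,0,-0.1],[0,-0.01,0]],[[0,0,-0.22],[0,-0.02,0]],[[0,0,-0.36],[0,-0.05,0]],[[0,0,-0.5],[0,-0.08,0]],[[0,0,-0.62],[0,-0.095,0]]]'

```text
t: 24.4
ee_pos: [461.0, 26.3, 130.6]
orientation: [3.131, -0.132, 0.157]
ft_force: [0.5, -1.0, -0.0]
width: 0.3
```

Request:
move_arm --motion '[[[0.02,-0.12,-0.08],[0,-0.02,0]],[[0.05,-0.26,-0.18],[0,-0.04,0]],[[0.08,-0.42,-0.28],[0,-0.06,0]],[[0.11,-0.58,-0.38],[0,-0.08,0]],[[0.12,-0.7,-0.46],[0,-0.095,0]]]' --gripper 0.75

```text
t: 25.02
ee_pos: [480.9, 130.9, 200.9]
orientation: [-3.138, 0.131, -0.001]
ft_force: [-1.2, -0.4, -0.5]
width: 46.9
```

Request:
move_arm --motion '[[[0.13,-0.16,-0.04],[0,0,0]],[[0.28,-0.33,-0.08],[0,0,0.01]],[[0.44,-0.51,-0.12],[0,0,0.01]],[[0.6,-0.7,-0.16],[0,0,0.02]],[[0.73,-0.86,-0.2],[0,0,0.02]]]'

```text
t: 25.65
ee_pos: [601.2, 250.3, 230.2]
orientation: [-3.137, 0.165, -0.001]
ft_force: [0.6, -0.1, -0.1]
width: 65.8
```

Run:
```python
from h import *
st()
plan([(640,350,210,-.1)])
```

```text
25.65 [601.2 250.3 230.2] yaw -0.1049 z [ 0.001  0.    -1.   ] F [ 0.6 -0.1 -0.1] w 65.8
[ 0.188 -0.688  0.135] [-0.    -0.    -0.005]
```

Run:
```python
from h import *
c=cam("wrist"); cv2.imwrite("pics/w13.png",c[0][:,:,::-1])
c2=cam("scene"); cv2.imwrite("pics/s13.png",c2[0][:,:,::-1])
print([(d["p"],d["location"]) for d in ctrl.pinpoint("wrist","driver_mid")[:1]],[(d["p"],d["location"]) for d in ctrl.pinpoint("wrist","screwdriver")[:1]])
```

```text
[(0.9, [634.5, 359.4, 17.5])] [(0.71, [633.5, 358.2, -4.5])]
```

View pics/w13.png

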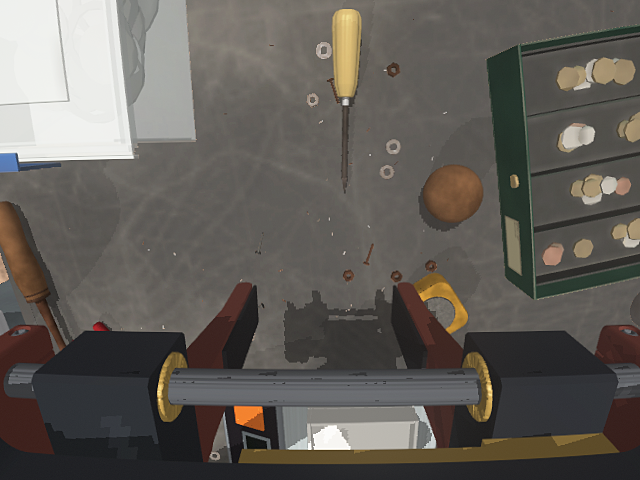

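View pics/s13.png

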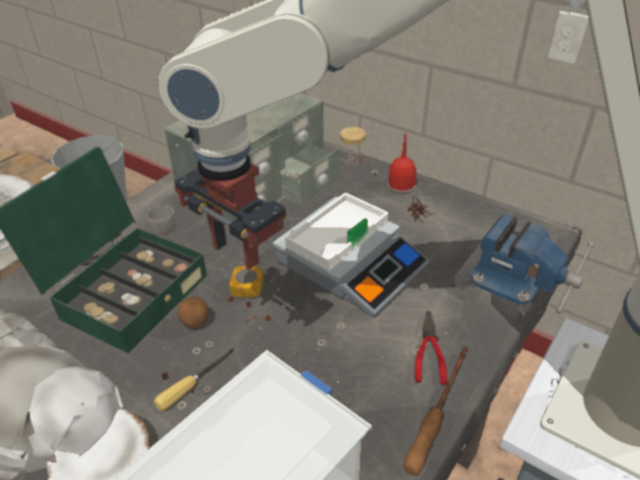

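The wrist view shows the screwdriver handle at (346,55), with the blade tip at (345,190) and clear space on both sides. The white bin is at upper left. I'll check how tall the bin and the bowls are.

```bash
python3 - <<'E'
from h import *
st();w=cam("wrist");t=cam("top");s=cam("scene")
def tri(a,pa,b,pb):
    f=lambda c,p:cv2.undistortPoints(np.array([[p]],float),c[1],c[2]).reshape(2,1)
    X=cv2.triangulatePoints(np.c_[a[3],a[4]],np.c_[b[3],b[4]],f(a,pa),f(b,pb)).ravel();return np.round(X[:3]/X[3],0)
print("bin corner",tri(t,(177,297),s,(268,353)))
for z in(0,60,120):print(z,"bowl right edge",np.round(unproj(t,[(134,245),(137,210),(130,260)],z)),"bin wrist",np.round(unproj(w,[(135,158),(195,138)],z)))
hsv=cv2.cvtColor(w[0],cv2.COLOR_RGB2HSV)
m=ctrl.regions_of("wrist","screwdriver");print([(x["p"],x["mask"].sum()) for x in m]);m=m[0]["mask"]
print("fit",fit([w],[m],DR,[635,358,-.1]))
y=(cv2.inRange(hsv,(15,70,120),(32,255,255))>0)&m
px=np.argwhere(y)[:,::-1];P=unproj(w,px,14)[:,:2].astype(np.float32);print(y.sum(),cv2.minAreaRect(P))
q=unproj(w,np.argwhere(m)[:,::-1],14)[:,:2].astype(np.float32);print(cv2.minAreaRect(q))
E
python3 - <<'E'
import cv2
im=cv2.imread("pics/top0.png");cv2.imwrite("pics/top0z.png",cv2.resize(im[40:400,0:240],None,fx=2.2,fy=1.6) if 0 else cv2.resize(im[40:340,0:240],None,fx=2,fy=2))
E
```

```text
25.85 [599.7 249.1 229.6] yaw -0.1043 z [-0.001 -0.    -1.   ] F [-0.6 -0.7 -0. ] w 66.3
bin corner [490. 331. 145.]
0 bowl right edge [[641. 486.   0.]
 [736. 480.   0.]
 [602. 495.   0.]] bin wrist [[402. 330.   0.]
 [472. 343.   0.]]
60 bowl right edge [[632. 466.  60.]
 [723. 460.  60.]
 [594. 475.  60.]] bin wrist [[433. 330.  60.]
 [492. 340.  60.]]
120 bowl right edge [[624. 446. 120.]
 [710. 440. 120.]
 [587. 454. 120.]] bin wrist [[465. 329. 120.]
 [513. 338. 120.]]
[(0.77, np.int64(2844))]
fit (np.float64(631.7480210258375), np.float64(359.9210746682574), np.float64(-0.09786578884201312), np.float64(-0.7766190998902305))
2236 ((637.3936157226562, 405.6568908691406), (77.89649200439453, 28.290063858032227), 84.21955871582031)
((633.2342529296875, 359.76324462890625), (170.05995178222656, 29.248605728149414), 84.2236328125)
```

View pics/top0z.png

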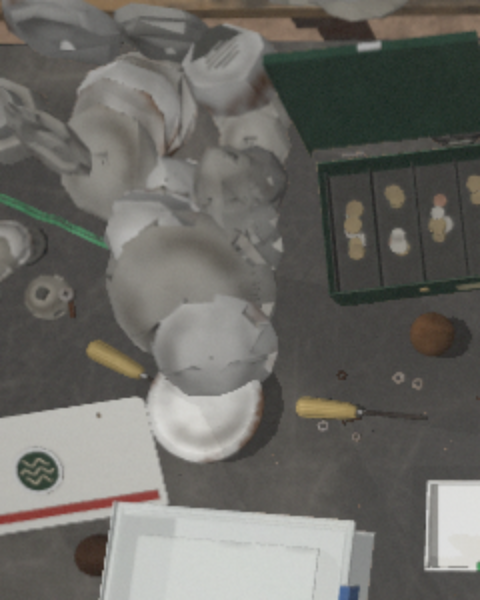

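Run:
```python
from h import *
w=cam("wrist");t=cam("top");s=cam("scene")
def tri(a,pa,b,pb):
    f=lambda c,p:cv2.undistortPoints(np.array([[p]],float),c[1],c[2]).reshape(2,1)
    X=cv2.triangulatePoints(np.c_[a[3],a[4]],np.c_[b[3],b[4]],f(a,pa),f(b,pb)).ravel();X=X[:3]/X[3]
    print(np.round(X),"reproj",np.round(proj(a,X)),np.round(proj(b,X)))
tri(t,(131,245),s,(150,435)); tri(t,(107,214),s,(75,395)); tri(t,(138,205),s,(110,385)); tri(t,(137,218),s,(117,398))
cv2.imwrite("pics/s14.png",cv2.resize(s[0][280:480,0:260,::-1],None,fx=3,fy=3))
```

```text
[633. 487.  -3.] reproj [[134. 248.]] [[143. 434.]]
[711. 528.  87.] reproj [[106. 213.]] [[ 77. 395.]]
[739. 466.  24.] reproj [[139. 207.]] [[107. 384.]]
[709. 473.  17.] reproj [[137. 218.]] [[116. 398.]]
```

View pics/s14.png

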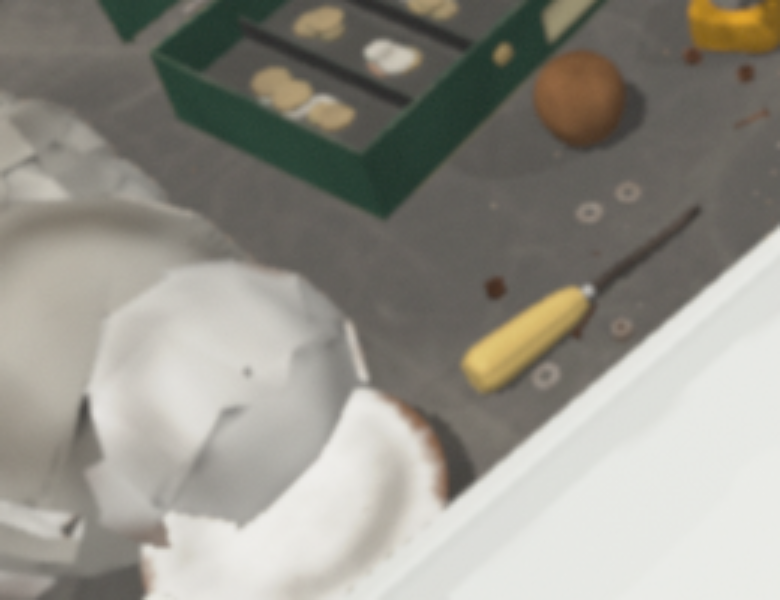

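Bowls (low edge at y≈480, grey one about 90 mm high and farther off) and bin (edge x≈490–510, 145 mm high) both leave room. Moving over the handle to (636.8, 397.4), yaw -0.1.

Run:
```python
from h import *
st();plan([(636.8,397.4,120,-.1)])
```

```text
26.2 [600.  248.8 230.5] yaw -0.1054 z [ 0.  0. -1.] F [ 0.5 -0.7  0.5] w 66.1
[ 0.139 -1.011  0.737] [-0.    -0.    -0.005]
```

Request:
move_arm --motion '[[[0.03,-0.2,0.1],[0,0,0]],[[0.06,-0.42,0.25],[0,0,0]],[[0.1,-0.66,0.42],[0,0,0]],[[0.13,-0.9,0.58],[0,0,-0.005]],[[0.14,-1,0.65],[0,0,-0.005]]]'

```text
t: 26.82
ee_pos: [636.3, 397.3, 131.2]
orientation: [3.137, -0.155, -0.002]
ft_force: [-1.0, -1.1, 0.6]
width: 66.2
```

Run:
```python
from h import *
st();plan([(636.8,397.4,4.5,-.1)])
w=cam("wrist"); cv2.imwrite("pics/w15.png",w[0][:,:,::-1])
hsv=cv2.cvtColor(w[0],cv2.COLOR_RGB2HSV)
r=ctrl.regions_of("wrist","screwdriver")
if r:
  m=r[0]["mask"]; y=(cv2.inRange(hsv,(15,70,120),(32,255,255))>0)&m
  print(r[0]["p"],y.sum(),cv2.minAreaRect(unproj(w,np.argwhere(y)[:,::-1],14)[:,:2].astype(np.float32)))
```

```text
26.82 [636.3 397.3 131.2] yaw -0.0986 z [-0.001 -0.001 -1.   ] F [-1.  -1.1  0.6] w 66.2
[ 0.004 -0.002  0.844] [0.001 0.001 0.001]
0.94 2928 ((637.0095825195312, 403.91729736328125), (78.79280853271484, 27.32428550720215), 83.64353942871094)
```

View pics/w15.png

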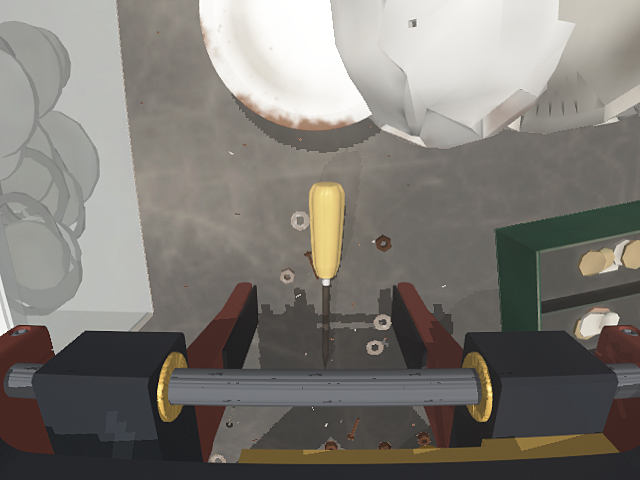

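The handle (326,230) lies midway between the fingers. The bowls and bin stay outside the gripper's footprint. Descending.

Request:
move_arm --motion '[[[0.004,0,0.12],[0,0,0]],[[0.004,0,0.3],[0,0,0]],[[0.004,0,0.5],[0,0,0]],[[0.004,0,0.65],[0,0,0]],[[0.004,0,0.7],[0,0,0]]]'

```text
t: 27.55
ee_pos: [637.0, 395.0, 26.4]
orientation: [3.137, -0.158, -0.002]
ft_force: [0.3, 0.3, -0.3]
width: 66.0
```

Run:
```python
from h import *
st();plan([(636.8,397.4,4.5,-.1)])
w=cam("wrist"); cv2.imwrite("pics/w16.png",w[0][:,:,::-1])
```

```text
27.55 [637.  395.   26.4] yaw -0.1004 z [-0.001 -0.001 -1.   ] F [ 0.3  0.3 -0.3] w 66.0
[-0.003 -0.016  0.146] [ 0.001  0.001 -0.   ]
```

View pics/w16.png

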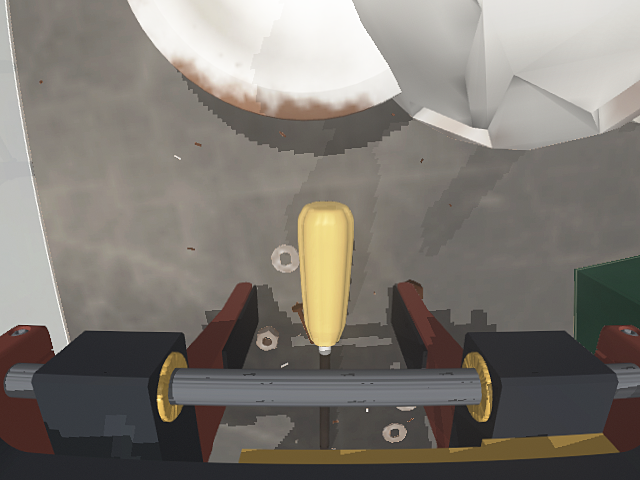

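Request:
move_arm --motion '[[[0,-0.01,0.04],[0,0,0]],[[0,-0.016,0.08],[0,0,0]],[[0,-0.016,0.12],[0,0,0]],[[0,-0.016,0.14],[0,0,0]],[[0,-0.016,0.146],[0,0,0]]]'

```text
t: 28.22
ee_pos: [637.8, 398.6, 5.8]
orientation: [-3.138, 0.156, -0.001]
ft_force: [-0.0, 0.9, -0.1]
width: 65.6
```

Request:
move_arm --motion '[[[0,0,0],[0,0,0]],[[0,0,0],[0,0,0]],[[0,0,0],[0,0,0]],[[0,0,0],[0,0,0]],[[0,0,0],[0,0,0]]]' --gripper 0

```text
t: 28.85
ee_pos: [637.9, 398.7, 6.2]
orientation: [-3.137, 0.157, -0.001]
ft_force: [-0.2, -0.6, 0.6]
width: 24.4
```

Request:
move_arm --motion '[[[0,0,0],[0,0,0]],[[0,0,0],[0,0,0]],[[0,0,-0.02],[0,0,0]],[[0,0,-0.06],[0,0,0]],[[0,0,-0.12],[0,0,0]]]'

```text
t: 29.48
ee_pos: [637.7, 398.5, 24.3]
orientation: [-3.138, 0.156, -0.0]
ft_force: [0.3, -1.6, -1.4]
width: 24.1
```

Run:
```python
from h import *
st()
w=cam("wrist"); cv2.imwrite("pics/w17.png",w[0][:,:,::-1])
```

```text
29.48 [637.7 398.5  24.3] yaw -0.0997 z [ 0.  0. -1.] F [ 0.3 -1.6 -1.4] w 24.1
```

View pics/w17.png

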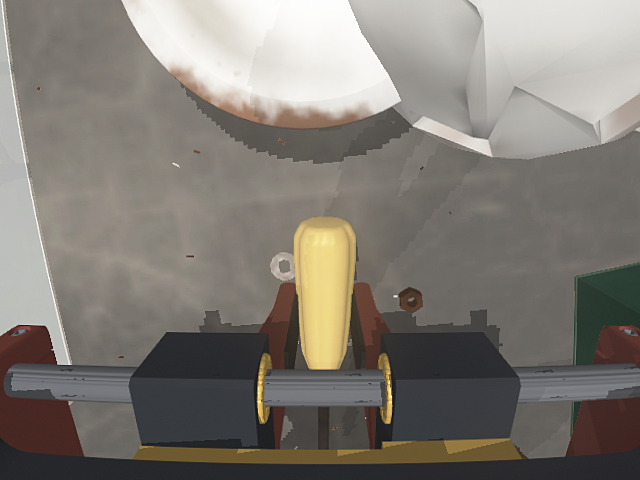

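The driver is gripped (24 mm opening) and lifted, with the handle upright in view at (326,300). I'll lift further and carry it to the tray.

Run:
```python
from h import *
plan([(637.7,385,165,-.1),(632,250,170,-.095),(624,115,170,-.09),(617.7,-13.7,150,-.083)])
```

```text
[ 0.005  0.093 -0.927] [-0.001 -0.002  0.   ]
[ 0.052  0.899 -0.033] [ 0.     0.    -0.005]
[0.032 0.901 0.   ] [ 0.     0.    -0.005]
[0.035 0.858 0.133] [ 0.     0.    -0.007]
```

Request:
move_arm --motion '[[[0,0,-0.12],[0,0,0]],[[0,0.02,-0.32],[0,0,0]],[[0,0.05,-0.56],[0,0,0]],[[0,0.08,-0.8],[0,0,0]],[[0,0.09,-0.93],[0,0,0]]]'

```text
t: 30.15
ee_pos: [637.4, 385.5, 167.1]
orientation: [-3.135, 0.157, -0.006]
ft_force: [0.0, -0.2, -1.3]
width: 24.4
```

Request:
move_arm --motion '[[[0.01,0.15,0],[0,0,0]],[[0.02,0.34,0],[0,0,0]],[[0.03,0.54,0],[0,0,0]],[[0.04,0.74,0],[0,0,0]],[[0.05,0.9,-0.03],[0,0,-0.005]]]'

```text
t: 30.78
ee_pos: [629.0, 247.3, 166.1]
orientation: [3.137, -0.149, -0.005]
ft_force: [1.3, 0.1, -1.4]
width: 24.5
```

Request:
move_arm --motion '[[[0.006,0.18,0],[0,0,0]],[[0.012,0.36,0],[0,0,0]],[[0.02,0.54,0],[0,0,0]],[[0.03,0.74,0],[0,0,-0.005]],[[0.03,0.9,0],[0,0,-0.005]]]'

```text
t: 31.4
ee_pos: [621.9, 113.5, 167.8]
orientation: [-3.138, 0.141, -0.001]
ft_force: [-0.2, -0.2, -2.3]
width: 23.9
```

Run:
```python
from h import *
st();plan([(617.7,-13.7,150,-.083)])
```

```text
31.4 [621.9 113.5 167.8] yaw -0.0896 z [ 0.  0. -1.] F [-0.2 -0.2 -2.3] w 23.9
[0.048 0.847 0.118] [-0.    -0.    -0.006]
```

Request:
move_arm --motion '[[[0.01,0.18,0],[0,0,0]],[[0.02,0.38,0.02],[0,0,0]],[[0.03,0.58,0.05],[0,0,0]],[[0.04,0.78,0.1],[0,0,-0.006]],[[0.048,0.847,0.118],[0,0,-0.006]]]'

```text
t: 32.02
ee_pos: [617.5, -13.7, 149.7]
orientation: [-3.138, 0.133, 0.0]
ft_force: [-0.0, -0.8, -0.7]
width: 24.6
```

Run:
```python
from h import *
st();plan([(617.7,-13.7,95,-.083)])
w=cam("wrist"); cv2.imwrite("pics/w18.png",w[0][:,:,::-1])
for n in("wrist","scene","top"):
    print(n,[(round(d["p"],2),np.round(d["location"],1)) for d in (cam(n) and ctrl.pinpoint(n,"driver_mid"))[:1]])
s=cam("scene");cv2.imwrite("pics/s18.png",cv2.resize(s[0][150:330,240:460,::-1],None,fx=3.5,fy=3.3))
```

```text
32.02 [617.5 -13.7 149.7] yaw -0.0848 z [-0.  0. -1.] F [-0.  -0.8 -0.7] w 24.6
[0.001 0.    0.365] [-0.     0.    -0.002]
wrist []
scene [(0.75, array([616. , -51.5, 153.6]))]
top [(0.62, array([618.1, -51. , 155.2]))]
```

View pics/w18.png

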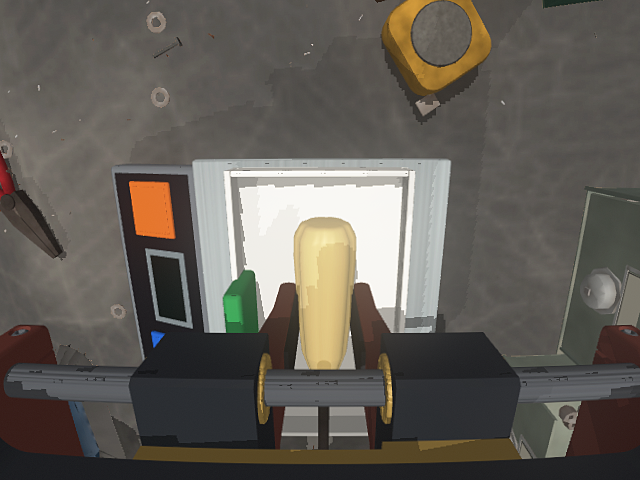

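View pics/s18.png

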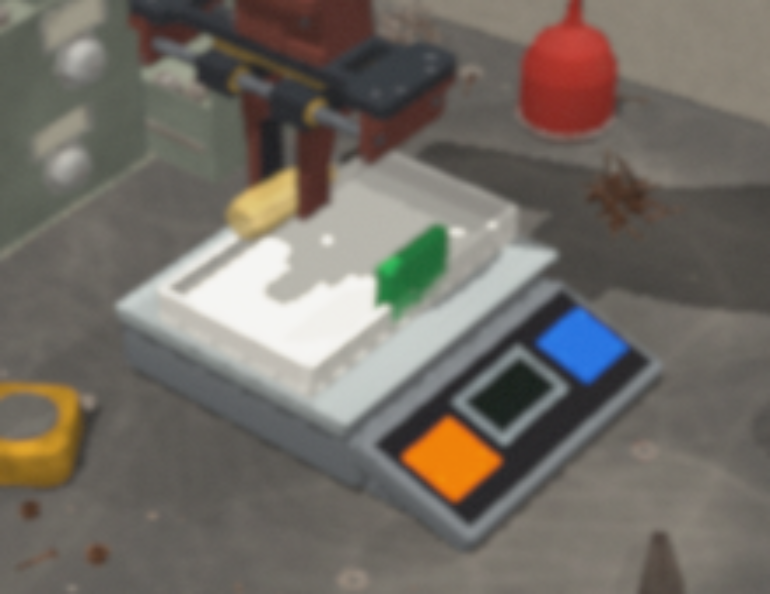

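The driver hangs level over the tray. driver_mid reads about (617, -51), against a wanted (614.4, -53). Both cameras agree within 2 mm. Lowering with a small correction.

Request:
move_arm --motion '[[[-0.008,0.01,0.07],[0,0,0]],[[-0.008,0.01,0.15],[0,0,0]],[[-0.008,0.01,0.25],[0,0,0]],[[-0.008,0.01,0.34],[0,0,0]],[[-0.008,0.01,0.37],[0,0,0]]]'

```text
t: 33.05
ee_pos: [616.0, -13.3, 93.1]
orientation: [-3.138, 0.13, 0.003]
ft_force: [0.0, 0.2, -2.0]
width: 24.2
```

Request:
move_arm --motion '[[[0,0,0.02],[0,0,0]],[[0,0,0.04],[0,0,0]],[[0,0,0.06],[0,0,0]],[[0,0,0.075],[0,0,0]],[[0,0,0.085],[0,0,0]]]'

```text
t: 33.67
ee_pos: [616.9, -13.3, 81.9]
orientation: [-3.139, 0.13, -0.001]
ft_force: [-0.7, 0.1, -2.1]
width: 24.3
```

Run:
```python
from h import *
st();w=cam("wrist"); cv2.imwrite("pics/w19.png",w[0][:,:,::-1])
```

```text
33.67 [616.9 -13.3  81.9] yaw -0.0829 z [ 0.001  0.    -1.   ] F [-0.7  0.1 -2.1] w 24.3
```

View pics/w19.png

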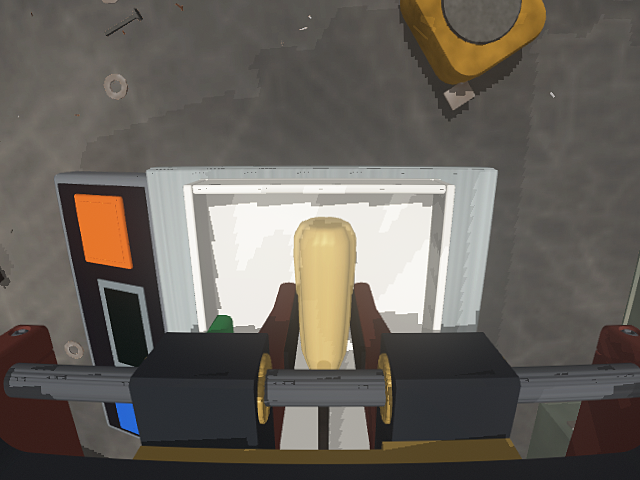

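Request:
move_arm --motion '[[[0,0,0.004],[0,0,0]],[[0,0,0.008],[0,0,0]],[[0,0,0.011],[0,0,0]],[[0,0,0.013],[0,0,0]],[[0,0,0.013],[0,0,0]]]'

```text
t: 34.35
ee_pos: [616.8, -13.3, 80.0]
orientation: [-3.139, 0.13, -0.001]
ft_force: [-0.2, 0.2, -0.9]
width: 24.4
```

The handle end (row 217) lies inside the tray's far wall (row about 195), and the driver is centred between the side walls. Continuing down gently.

Request:
move_arm --motion '[[[0,0,0.002],[0,0,0]],[[0,0,0.004],[0,0,0]],[[0,0,0.006],[0,0,0]],[[0,0,0.007],[0,0,0]],[[0,0,0.007],[0,0,0]]]'

```text
t: 34.98
ee_pos: [616.8, -13.3, 79.1]
orientation: [-3.139, 0.13, -0.001]
ft_force: [-0.9, 0.1, 1.6]
width: 24.5
```

Touching at about 2.5 N net. Releasing with a limited opening so the fingers stay clear of the walls.

Request:
move_arm --motion '[[[0,0,0.002],[0,0,0]],[[0,0,0.002],[0,0,0]],[[0,0,0.002],[0,0,0]],[[0,0,0.002],[0,0,0]],[[0,0,0.002],[0,0,0]]]'

```text
t: 35.6
ee_pos: [616.8, -13.3, 79.1]
orientation: [-3.138, 0.13, -0.001]
ft_force: [-1.5, 0.7, 5.0]
width: 24.3
```

Request:
move_arm --motion '[[[0,0,0],[0,0,0]],[[0,0,0],[0,0,0]],[[0,0,0],[0,0,0]],[[0,0,0],[0,0,0]],[[0,0,0],[0,0,0]]]' --gripper 0.5

```text
t: 36.22
ee_pos: [616.8, -13.3, 78.6]
orientation: [-3.139, 0.13, -0.001]
ft_force: [0.8, 0.7, -0.6]
width: 44.0
```

Request:
move_arm --motion '[[[0,0,-0.08],[0,0,0]],[[0,0,-0.25],[0,0,0]],[[0,0,-0.5],[0,0,0]],[[0,0,-0.75],[0,0,0]],[[0,0.1,-0.9],[0,0,0]]]'

```text
t: 36.85
ee_pos: [616.4, -27.8, 216.8]
orientation: [-3.139, 0.128, -0.006]
ft_force: [-0.7, -0.3, -0.5]
width: 43.9
```

Run:
```python
from h import *
st();w=cam("wrist"); cv2.imwrite("pics/w20.png",w[0][:,:,::-1])
s=cam("scene");cv2.imwrite("pics/s20.png",cv2.resize(s[0][150:330,240:460,::-1],None,fx=3.5,fy=3.3))
cam("wrist");m=ctrl.regions_of("wrist","screwdriver")
P=unproj(w,np.argwhere(m[0]["mask"])[:,::-1],87)[:,:2].astype(np.float32);print(m[0]["p"],cv2.minAreaRect(P))
print([(round(d["p"],2),np.round(d["location"],1)) for n in("wrist","scene") for d in ctrl.pinpoint(n,"driver_mid")[:1]])
```

```text
36.85 [616.4 -27.8 216.8] yaw -0.0817 z [ 0.004  0.    -1.   ] F [-0.7 -0.3 -0.5] w 43.9
0.65 ((611.8827514648438, -49.373016357421875), (163.341064453125, 27.107995986938477), 85.81156158447266)
[(0.82, array([615.6, -50.8,  89.1])), (0.74, array([612.2, -54.1,  80.6]))]
```

View pics/w20.png

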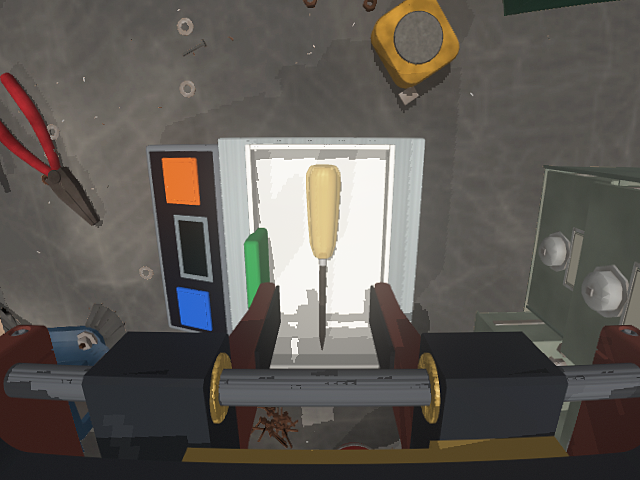

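View pics/s20.png

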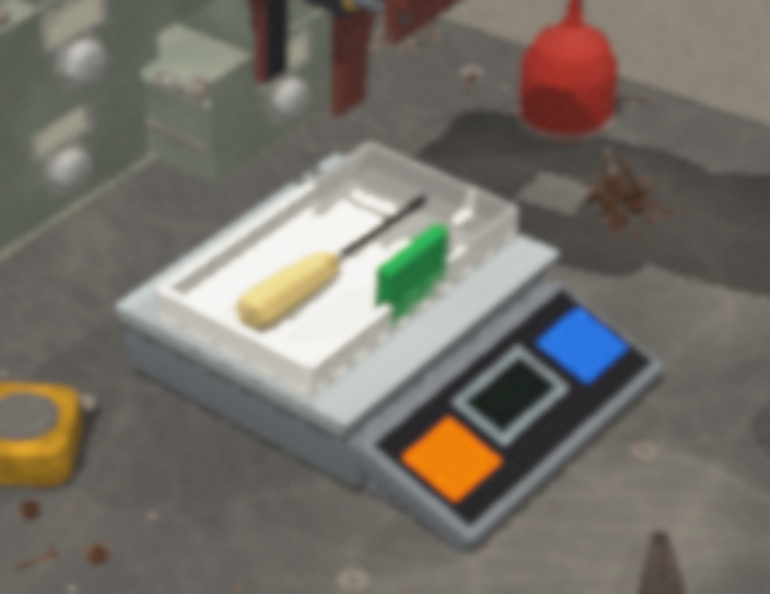

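The driver lies lengthwise on the tray floor, handle at (323,205) and blade tip at (322,345), clear of every wall. One last check of the tray and the bystanders before handing in.

Run:
```python
from h import *
t=cam("top");m=ctrl.regions_of("top","tray");print("tray masks",[(x["p"],x["mask"].sum()) for x in m])
w=cam("wrist");m=ctrl.regions_of("wrist","tray")[0]["mask"]|ctrl.regions_of("wrist","screwdriver")[0]["mask"]
print(fit([w],[m],TRAY,[610,-53,-.084],65))
cam("scene")
for n in["oil_can","tape_measure","bed_knob"]: print(n,[np.round(d["location"]) for d in ctrl.pinpoint("scene",n)[:1]])
st(); ctrl.close_job()
```

```text
tray masks [(0.74, np.int64(460))]
(np.float64(609.9584355846572), np.float64(-52.891323495804194), np.float64(-0.08360969146058504), np.float64(-0.8725577674533092))
oil_can [array([ 630., -371.,   -1.])]
tape_measure [array([710., 128.,   3.])]
bed_knob [array([732., 260.,  -0.])]
37.6 [615.5 -28.2 213.4] yaw -0.0829 z [ 0.  0. -1.] F [-0.1 -0.2  0.1] w 43.6
the job is handed in; nothing more can be done
```

The job is handed in at about 37.6 s of the allowed 67 s, with no verdict reported. The tray is on the pan, the tare pad was pressed once, and the screwdriver then went into the tray.

- **Tray:** it was set down at about 5 N and released. The last fit puts it at (610.0, -52.9), yaw -0.084. The measured pan centre is (610.7, -52.8), yaw -0.084, so it sits centred and square within about 1 mm.
- **Tare:** the pad read about 9.0 N and then about 7.8 N along its normal, over roughly 1.5 s, and the highest reading taken was about 9 N. Forces were only read at the end of each move, so a brief peak between readings would not show.
- **Tare tilt:** joint 5 reached its limit at the full 20° tilt, so I pressed with an 11.5° tilt, moving along the panel normal. The blue pad was never touched.
- **Screwdriver:** it was set down at about 5 N and lies lengthwise on the tray floor, clear of the walls, with its middle near (612–616, -51 to -54).
- **Bystanders:** the oil can, tape measure and bed knob read within 6 mm of their first positions. That is close to what the detector can resolve, and nothing came into contact with them.
- **Weak last check:** the top camera gave only a partial outline of the tray because the arm blocked its view. The final tray check rests on the wrist camera.

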